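# Load the cheese cradle behind its push-push bar

### The arm

A 6-joint arm with a two-finger parallel gripper is mounted at the origin on the work surface. World frame = base frame: x ahead of the robot, y to its left, z up, the work surface at z = 0. Lengths are in m, angles in rad, forces in N, time in s.
With the tool pointing down it reaches from about 0.35 to 0.85 m from the base axis. Payload 8.1 kg.
Tool frame: the origin (TCP) lies at the very end of the fingers, on their centre line; the grasp point (between the pads) lies 19 mm behind it; z points along the fingers, y is the line along which they close (so a half turn about z gives the same grasp; the last joint's range is limited). The gripper opens to 93 mm and grips with 3 to 60 N. Pads are 15 mm wide; open, the fingers measure 128 mm over their backs; the gripper's body (75 mm by 188 mm) begins 65 mm behind the grasp point.
Start: joints at [-1.36, 0.13, 1.488, -0, 1.523, -0.085], TCP at [0.175, -0.574, 0.219] pointing down, gripper open.
Joint ranges: [-2.96, 2.96], [-0.89, 2.26], [0.02, 2.5], [-1.34, 4.48], [0, 2.73], [-2.66, 2.66]. Speed limits (rad/s): [2.39, 2.39, 2.79, 3.14, 3.14, 3.14].

### API

Orientations are given as a rotation vector (axis times angle).
In Python, from rig import robot, get_image gives the robot as it stands.
- The arm moves only by the tool send_rows, never from a script. Its argument "series" is a list that holds one entry, the list of rows, each a list of 5 numbers: the shift along the world's x, y, z scaled (see below), then the turn about the world's z scaled (see below), then the opening, from 0 (shut) to 1 (fully open). A call has 1 to 20 rows; each row is the pose to reach, as a shift and turn from the pose commanded when the call began, turning the shorter way round; what a row does not reach only later rows make up. The controller multiplies each number of a shift by 80 mm and each number of a turn by 360 degrees. A row lasts 1/12 s, in which the tool goes at most 41.7 mm and 7.16 degrees, less where a joint would pass 70% of its speed; a pose out of reach is approached as far as the arm can. A call with a number of a shift or a turn outside -1 to 1 is refused whole. A call with a gripper value outside its range is refused whole. The fingers move at their own pace and stop on an object; "squeeze" is the grip in N (left out, the last holds). Time passes only in rows, so rows that repeat a pose let the fingers close. It gives the time, the measured TCP pose, the force, the opening and the grip force at its end, in the units of the state.
- robot.observe(): the state, without advancing time (a new reading comes with each control period).
- get_image(name): name is "scene" or "top" or "wrist"; returns a dict with "image" (400x640x3 uint8, blue, green, red), "fov_y" (degrees; the focal length in pixels is half the picture's height over the tangent of half this angle, whatever the lens; pixels are square), "cx", "cy" (the principal point, pixels), "R" (3x3) and "t" (3): a world point X has camera coordinates R X + t. Camera axes: x right, y down, z forward; pixel columns grow to the right and rows downward; lengths in m; the calibration is good to about 2 mm. A picture is of the moment at which its call begins. There is no depth.
- robot.finish_job(): hands the job in; it is judged then, once.
The state is a dict: "time": time; "joints": joint angles; "dq": joint speeds; "tau": joint torques, N m; "tool_pos": TCP position; "orientation": TCP orientation; "force": force on the tool from outside, world axes, zero at the start; "ft_torque": the same for the moment, N m; "gripper_width": finger opening in m; "finger_force": force on a finger pad.
Only numpy, scipy, OpenCV 4.12 (cv2) and the standard library are available. Lean on these libraries where they do the work, as an engineer would, in place of code of your own. Each camera call takes 0.05 s, during which the arm holds its last target. There are 200 camera calls.

### The job

Press the orange pad so that the cradle's retaining bar latches down, then use the spatula to carry every cheese from the wooden-railed stands to the blue cradle and set each flat on its steel rails, never touching a cheese with the fingers or tipping one over. When all are in, press the pad again so that the bar springs fully up and shuts the cheeses in, and leave the spatula lying flat on its black mat; check each time that the latch really ended as wanted, and do not disturb the brush, the jar or the big wheel.

Things in the scene. Friction and masses are not known exactly. Their poses are not given: they have to be found in the camera images.
- cradle: Blue transport cradle, fixed. Origin on the table under the middle of its rails; x to its back (away from the robot), y to its left. Three rail lanes along x. Back board at x = 63 to 73 mm, 85 mm high. Retaining bar along y at x = -80 to -70 mm; guide post 85 mm high at x = -75, y = -138 mm; latch housing 60 x 60 mm, 76 mm high, at x = -75, y = 170 mm
- lane0 (a point): The same for the right-hand lane (cradle y = -86 mm)
- lane1 (a point): Middle of the middle lane (cradle x = 5, y = 0, z = 50 mm), ideal centre of a cheese's underside; axes as the cradle's. A lane is two steel rails 8 mm wide, centred at y = +-31 mm (54 mm clear between), tops at z = 50 mm, from cradle x = -60 to 64 mm; between them all is free down to the 6 mm base plate (the legs stand under the rails)
- lane2 (a point): The same for the left-hand lane (cradle y = +86 mm)
- bar (a joint): Retaining bar with push pad on a push-push latch, m downwards: 0 = fully up, shut (start; bar 62 to 72 mm above table); 0.044 = latched down, open (bar 18 to 28 mm); end stop 0.060. From up, press to 0.058 or more and let go: it stays at 0.044. From latched, press to 0.055 or more and let go: it springs up. A shorter press changes nothing. Takes 4 N (top) to 7 N, +1 N per 0.1 m/s; touch it slowly
- pad (a point): Centre of the top face of the orange round push pad (56 mm across, 12 mm thick), which moves with the bar: 150 mm above the table when up, 106 mm when latched, 90 mm at the end stop
- stand0: Ripening stand, white base 110 x 78 mm with wooden rails, fixed, holding one cheese or none. Origin on the table under its middle; x points away from the robot. Two rails along x: 8 mm wide, centred at y = +-31 mm (54 mm clear between), tops at z = 50 mm, from x = -52 to 52 mm; open at the front (-x), free between the rails down to the 6 mm base plate
- stand1: A second such stand
- stand2: A third such stand
- spatula: Spatula, 180 mm long, 0.22 kg, lying on the mat. Origin mid-length on its underside, x to the blade's tip. Steel blade 42 wide, 4 thick, x = -10 to 90 mm; neck 22 wide, 6 high, x = -90 to -10. At x = -75 an upright red plate handle 14 mm thick (x), 44 wide (y), top at z = 84. Fingers closing on its thickness, along the spatula's x, hold the blade level
- grip (a point): Point to hold the spatula: middle of the red plate, 58 mm above the underside; 115 mm behind the middle of the blade; axes as the spatula's
- mat: Black rubber mat for the spatula, 230 x 80 x 3 mm, fixed. Origin at the centre of its underside, on the table; x along its length
- cheese_grey: Small cheese with a grey rind: flat disc 80 mm across, 28 mm thick, about 0.15 kg. Origin at the centre of its underside, z up. At the start it lies on one of the stands, across the rails. May be absent
- cheese_ochre: The same with an ochre rind
- cheese_blue: The same with a blue-grey rind
- brush: Bystander: cheese brush 190 mm long, lying at the robot's left
- brine_jar: Bystander: jar 70 mm across, 110 mm high, white lid, behind the gap between cradle and stands
- wheel: Bystander: big cheese wheel, 170 mm across, 70 mm high, at the robot's right; origin at the centre of its underside
Things that resemble listed ones, but are neither listed nor needed, are in the scene too. Of the things that look like the mat, the larger one is meant.

How it is judged:
By the outcome, as a careful person would: the job done as asked, in the order asked, and still so for the second after the job is handed in, with the robot touching nothing.
Of cheese_grey, cheese_ochre, cheese_blue only 2 to 3 are there at a start; the rules pass over those that are not, and their reading is None.
At some moment in a run one of spatula may be knocked a few centimetres aside while the robot is not near it.
It also fails if it takes over 210 s, if anything falls off the work surface, if the arm or the gripper's body presses on something with over 40 N, if the wrist force passes 120 N, or if a joint passes its speed limit or range.

## Working session

There is one attempt and no reset: what is moved stays moved. The work goes in short steps, Python scripts to look and compute and a tool call to move; the robot and the scene stay as the last step left them, time stands still between calls to the robot, and variables do not carry over. Pictures are saved under pics/ and viewed, at most 14 in all, crops included, and the job is handed in when it is done.

Besides the shell and the picture viewer there is one more tool, called after "Request:" as name(argument=value, ...), one argument or row to a line, values as JSON. send_rows: Moves the arm, as the interface text tells. Its arguments: {"type":"object","properties":{"series":{"type":"array","items":{"type":"array","items":{"type":"array","items":{"type":"number"}}}},"squeeze":{"type":"number"}},"required":["series"]}

```bash
ls; mkdir -p pics
cat > h.py <<'E'
import numpy as np, cv2
from rig import robot, get_image
def ray(im,u,v,z):
    f=200/np.tan(np.radians(im["fov_y"])/2); R=np.array(im["R"]);t=np.array(im["t"])
    h=im["image"].shape[0]/2; f=h/np.tan(np.radians(im["fov_y"])/2)
    d=R.T@np.array([(u-im["cx"])/f,(v-im["cy"])/f,1]); c=-R.T@t
    return c+d*(z-c[2])/d[2]
def proj(im,X):
    h=im["image"].shape[0]/2; f=h/np.tan(np.radians(im["fov_y"])/2)
    p=np.array(im["R"])@np.array(X)+np.array(im["t"]); return f*p[:2]/p[2]+[im["cx"],im["cy"]]
E
python3 - <<'E'
from h import *
for n in("top","scene"):
    im=get_image(n); cv2.imwrite(f"pics/{n}0.png",im["image"]); np.save(f"{n}0.npy",im,allow_pickle=True)
    print(n,im["fov_y"],im["cx"],im["cy"],-np.array(im["R"]).T@np.array(im["t"]),np.round(im["R"],2).tolist())
print(robot.observe())
E
```

```text
pics
top 51.31706257674865 317.6706876236445 203.77448179064044 [ 0.30657771 -0.05061471  1.1965821 ] [[0.04, -1.0, 0.0], [-0.98, -0.04, -0.21], [0.21, 0.01, -0.98]]
scene 56.80234586777639 318.836783464069 203.241568068495 [1.46177626 0.07410838 1.02782285] [[-0.13, 0.99, -0.02], [0.69, 0.08, -0.72], [-0.71, -0.11, -0.69]]
{'time': 0.1, 'joints': array([-1.36037498e+00,  1.31081054e-01,  1.48915625e+00,  2.22254917e-05,
        1.52300484e+00, -8.53839167e-02]), 'dq': array([ 0.0019955 , -0.00163286, -0.00332895, -0.00033308, -0.00119913,
        0.00091755]), 'tau': array([ 1.17675743e-03, -5.61340034e+01, -4.93095803e+01,  7.70591106e-02,
        2.91394506e-02, -3.22341850e-05]), 'tool_pos': array([ 0.17483819, -0.57342977,  0.21770285]), 'orientation': array([-3.10566437e+00, -4.62713140e-01,  1.27011788e-04]), 'force': array([-0.3173852 ,  0.30754527, -1.00176809]), 'ft_torque': array([ 0.02905596, -0.00794066,  0.02097935]), 'finger_force': 0.0, 'gripper_width': 0.0929626147520372}
```

View pics/top0.png

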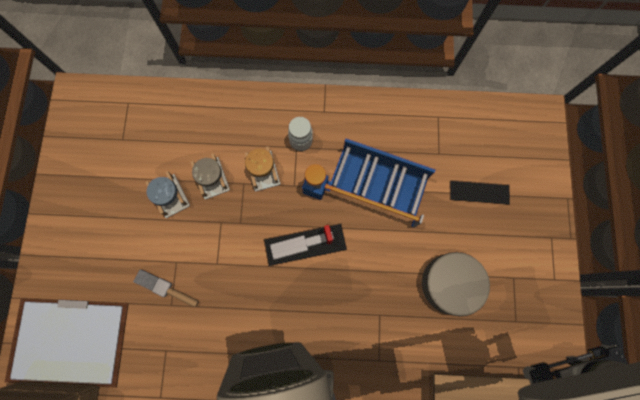

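View pics/scene0.png

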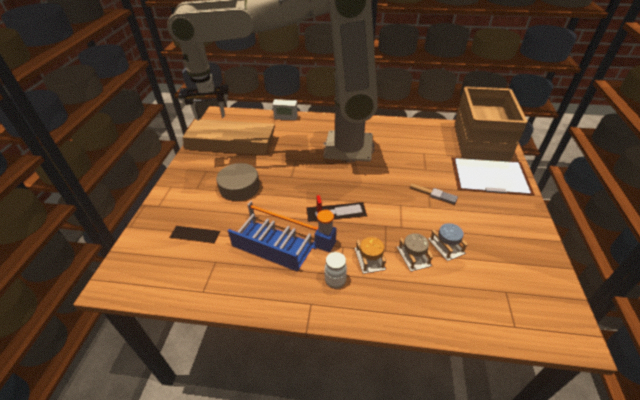

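The top view shows the pad at (316,176), easily confused with the ochre cheese at (261,160). The spatula is on the large mat at (305,244); lookalikes are the brush at (165,287) and the small mat at (480,191). Cheeses sit at (165,190), (208,172) and (261,160), and the cradle at (380,185). I pick the pad on the cradle's housing, and the mat that carries the spatula. Next is a close crop to check the choice.

Run:
```python
from h import *
im=np.load("top0.npy",allow_pickle=True).item(); a=im["image"]
c=cv2.resize(a[135:275,240:440],None,fx=4,fy=4,interpolation=cv2.INTER_CUBIC); cv2.imwrite("pics/crop0.png",c)
sc=np.load("scene0.npy",allow_pickle=True).item()
for n,(u,v),z in [("pad",(316,174),.15),("och",(261,160),.078),("grey",(208,171),.078),("blu",(163,189),.078),("handle",(328,234),.084)]:
    X=ray(im,u,v,z); print(n,X.round(3),"scene px",proj(sc,X).round(1))
```

```text
pad [ 0.612 -0.037  0.15 ] scene px [323.8 214.8]
och [0.667 0.12  0.078] scene px [369.2 245.9]
grey [0.628 0.266 0.078] scene px [413.5 241. ]
blu [0.571 0.385 0.078] scene px [448.2 231.5]
handle [ 0.465 -0.076  0.084] scene px [318.4 198.3]
```

View pics/crop0.png

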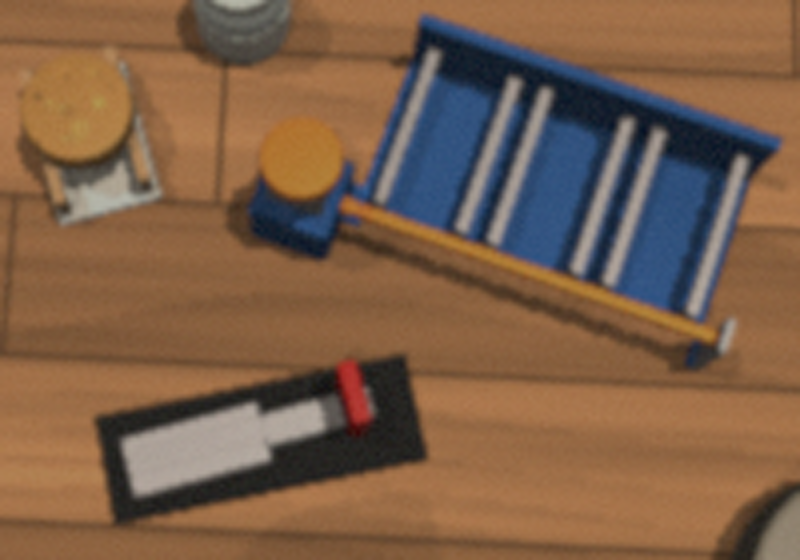

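The crop confirms it: the pad is on the blue housing at crop (300,158), and the spatula's red handle is at (352,395) with its blade pointing left. Now moving to above the pad with the fingers shut.

Request:
send_rows(
  series=[
    [[0.2,0.24,0.1,0.01,0],[0.39,0.48,0.2,0.02,0],[0.585,0.72,0.3,0.03,0],[0.78,0.957,0.4,0.036,0]],
  ],
)

```text
time: 0.43
tool_pos: [0.2376, -0.4962, 0.2503]
orientation: [-3.033, -0.815, 0.0]
force: [0.4, -1.1, 0.1]
gripper_width: 0.0706
finger_force: 0.0
```

Request:
send_rows(
  series=[
    [[0.2,0.24,0,0.01,0],[0.39,0.48,0,0.02,0],[0.585,0.72,0,0.03,0],[0.78,0.957,0,0.036,0]],
  ],
)

```text
time: 0.77
tool_pos: [0.3002, -0.4196, 0.2502]
orientation: [-2.922, -1.153, 0.0]
force: [0.2, 0.7, 0.0]
gripper_width: 0.0438
finger_force: 0.0
```

Request:
send_rows(
  series=[
    [[0.2,0.24,0,0.01,0],[0.39,0.48,0,0.02,0],[0.585,0.72,0,0.03,0],[0.78,0.957,0,0.036,0]],
  ],
)

```text
time: 1.1
tool_pos: [0.3625, -0.343, 0.2502]
orientation: [-2.773, -1.475, 0.0]
force: [0.2, -0.6, -0.0]
gripper_width: 0.0172
finger_force: 0.0
```

Request:
send_rows(
  series=[
    [[0.2,0.24,0,0.01,0],[0.39,0.48,0,0.02,0],[0.585,0.72,0,0.03,0],[0.78,0.957,0,0.036,0]],
  ],
)

```text
time: 1.43
tool_pos: [0.4249, -0.2665, 0.2502]
orientation: [-2.589, -1.779, 0.0]
force: [-0.0, 0.4, 0.8]
gripper_width: 0.0004
finger_force: 0.0
```

Request:
send_rows(
  series=[
    [[0.2,0.24,0,0.01,0],[0.39,0.48,0,0.02,0],[0.585,0.72,0,0.03,0],[0.78,0.957,0,0.036,0]],
  ],
)

```text
time: 1.77
tool_pos: [0.4873, -0.1899, 0.2502]
orientation: [-2.371, -2.06, 0.0]
force: [0.0, 0.6, -0.2]
gripper_width: 0.0006
finger_force: 0.0
```

Request:
send_rows(
  series=[
    [[0.2,0.24,0,0.01,0],[0.39,0.48,0,0.02,0],[0.585,0.72,0,0.03,0],[0.78,0.957,0,0.036,0]],
  ],
)

```text
time: 2.1
tool_pos: [0.5497, -0.1134, 0.2501]
orientation: [-2.124, -2.314, 0.001]
force: [-0.0, -0.2, 0.1]
gripper_width: 0.0002
finger_force: 0.0
```

Run:
```python
from h import *
im=get_image("wrist"); cv2.imwrite("pics/w1.png",im["image"]); np.save("w1.npy",im,allow_pickle=True)
print(im["fov_y"],im["cx"],im["cy"],-np.array(im["R"]).T@np.array(im["t"]),np.round(im["R"],3).tolist())
```

```text
64.62177930930092 317.56904049100046 202.51814862110948 [ 0.54394885 -0.04468005  0.41460491] [[0.996, 0.086, -0.001], [0.083, -0.964, 0.251], [0.021, -0.25, -0.968]]
```

View pics/w1.png

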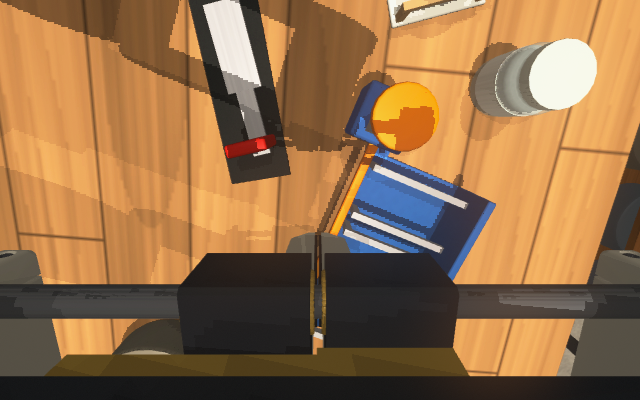

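Run:
```python
from h import *
im=np.load("w1.npy",allow_pickle=True).item()
hsv=cv2.cvtColor(im["image"],cv2.COLOR_BGR2HSV)
m=cv2.inRange(hsv,(8,200,120),(24,255,255)); m[:70]=0;m[165:]=0;m[:,:365]=0;m[:,445:]=0
c=max(cv2.findContours(m,0,2)[0],key=cv2.contourArea); (e,ax,_)=cv2.fitEllipse(c)
print(e,ax,ray(im,*e,.15),ray(im,405,117,.15))
P=lambda u,v,z:ray(im,u,v,z).round(4)
print("back board corner top",P(495,205,.085))
print("rails", [P(*p,.05) for p in [(375,166),(466,205),(353,216),(440,249)]])
```

```text
(404.7675476074219, 116.06355285644531) (65.378662109375, 69.8809814453125) [ 0.61356921 -0.03522865  0.15      ] [ 0.61386916 -0.03593508  0.15      ]
back board corner top [ 0.7419 -0.1162  0.085 ]
rails [array([ 0.6142, -0.0898,  0.05  ]), array([ 0.7285, -0.1268,  0.05  ]), array([ 0.5958, -0.152 ,  0.05  ]), array([ 0.7079, -0.1851,  0.05  ])]
```

The wrist view shows the pad at (405,117), which is world (0.6135,-0.0355). That agrees with the top view, so I'll press it.

Request:
send_rows(
  series=[
    [[0.2,0.24,0,0,0],[0.4,0.48,0,0,0],[0.6,0.72,0,0,0],[0.8,0.974,0,0,0],[0.8,0.974,-0.4,0,0],[0.8,0.974,-0.8,0,0],[0.8,0.974,-1,0,0],[0.8,0.974,-1,0,0]],
  ],
)

```text
time: 2.82
tool_pos: [0.6099, -0.036, 0.1645]
orientation: [-2.123, -2.305, 0.009]
force: [-0.0, 0.1, -0.6]
gripper_width: 0.0006
finger_force: 0.0
```

Request:
send_rows(
  series=[
    [[0,0,-0.1,0,0],[0,0,-0.15,0,0],[0,0,-0.2,0,0],[0,0,-0.25,0,0],[0,0,-0.3,0,0],[0,0,-0.35,0,0],[0,0,-0.4,0,0],[0,0,-0.45,0,0],[0,0,-0.5,0,0],[0,0,-0.55,0,0],[0,0,-0.6,0,0],[0,0,-0.65,0,0],[0,0,-0.7,0,0],[0,0,-0.75,0,0],[0,0,-0.8,0,0],[0,0,-0.85,0,0],[0,0,-0.9,0,0],[0,0,-0.93,0,0]],
  ],
)

```text
time: 4.32
tool_pos: [0.6141, -0.0369, 0.0964]
orientation: [2.127, 2.31, 0.001]
force: [1.6, -0.9, 5.6]
gripper_width: 0.0003
finger_force: 3.0
```

Request:
send_rows(
  series=[
    [[0,0,-0.02,0,0],[0,0,-0.03,0,0],[0,0,-0.04,0,0],[0,0,-0.05,0,0],[0,0,-0.06,0,0],[0,0,-0.06,0,0]],
  ],
)

```text
time: 4.82
tool_pos: [0.6141, -0.0369, 0.092]
orientation: [2.127, 2.31, 0.002]
force: [2.9, -1.2, 6.6]
gripper_width: 0.0002
finger_force: 3.1
```

Request:
send_rows(
  series=[
    [[0,0,-0.01,0,0],[0,0,-0.02,0,0],[0,0,-0.03,0,0],[0,0,-0.03,0,0],[0,0,-0.03,0,0]],
  ],
)

```text
time: 5.23
tool_pos: [0.6141, -0.0369, 0.0902]
orientation: [2.127, 2.31, 0.001]
force: [0.1, -0.8, 10.2]
gripper_width: 0.0005
finger_force: 5.0
```

Request:
send_rows(
  series=[
    [[0,0,0.06,0,0],[0,0,0.12,0,0],[0,0,0.18,0,0],[0,0,0.24,0,0],[0,0,0.4,0,0],[0,0,0.6,0,0],[0,0,0.9,0,0],[0,0,1,0,0]],
  ],
)

```text
time: 5.9
tool_pos: [0.6141, -0.0366, 0.1723]
orientation: [2.127, 2.31, 0.002]
force: [0.1, -0.7, 0.7]
gripper_width: 0.0004
finger_force: 0.0
```

Request:
send_rows(
  series=[
    [[-0.3,-0.2,0.5,0,0.5],[-0.6,-0.4,1,0,1],[-0.6,-0.4,1,0,1],[-0.6,-0.4,1,0,1]],
  ],
)

```text
time: 6.23
tool_pos: [0.5662, -0.07, 0.2538]
orientation: [2.126, 2.305, 0.005]
force: [0.1, 0.4, 0.7]
gripper_width: 0.0225
finger_force: 0.0
```

Run:
```python
from h import *
for n in("wrist","top"):
    im=get_image(n); cv2.imwrite(f"pics/{n}2.png",im["image"]); np.save(f"{n}2.npy",im,allow_pickle=True)
print(robot.observe()["tool_pos"])
```

```text
[ 0.56546042 -0.06862378  0.24881869]
```

View pics/wrist2.png

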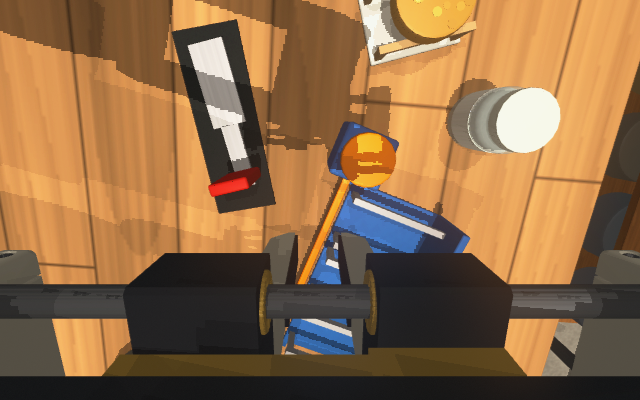

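The pad now appears smaller, at (369,160), about 0.10 m high, and the end stop was felt at 0.0902, so the bar is latched. The spatula's handle is at (234,184). Next I'll look at the stands from closer.

Request:
send_rows(
  series=[
    [[-0.1,0.33,0.33,0,1],[-0.2,0.66,0.66,0,1],[-0.3,1,1,0,1]],
  ],
)

```text
time: 6.58
tool_pos: [0.5401, 0.0125, 0.3261]
orientation: [-2.126, -2.306, 0.006]
force: [1.6, 0.5, -0.3]
gripper_width: 0.0504
finger_force: 0.0
```

Request:
send_rows(
  series=[
    [[-0.1,0.33,0,0,1],[-0.2,0.66,0,0,1],[-0.3,1,0,0,1],[-0.3,1,0,0,1],[-0.3,1,0,0,1],[-0.3,1,0,0,1]],
  ],
)

```text
time: 7.08
tool_pos: [0.5171, 0.0915, 0.327]
orientation: [-2.126, -2.311, 0.004]
force: [1.3, 0.2, 0.7]
gripper_width: 0.0902
finger_force: 0.0
```

Run:
```python
from h import *
for n in("wrist",):
    im=get_image(n); cv2.imwrite(f"pics/{n}3.png",im["image"]); np.save(f"{n}3.npy",im,allow_pickle=True)
```

```text
(no output)
```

View pics/wrist3.png

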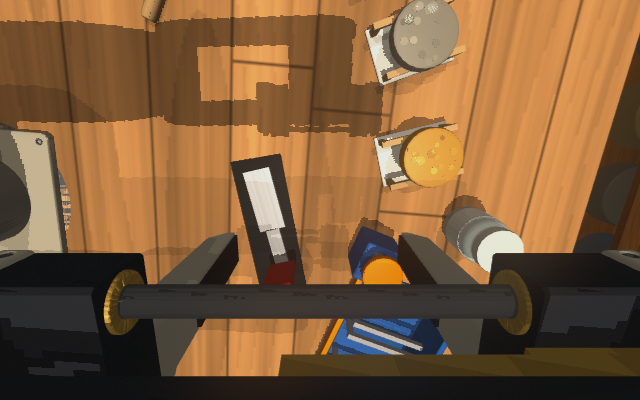

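Request:
send_rows(
  series=[
    [[0,-0.33,0,0,1],[0.05,-0.66,0,0,1],[0.1,-1,0,0,1]],
  ],
)

```text
time: 7.38
tool_pos: [0.5254, 0.0097, 0.3283]
orientation: [-2.128, -2.31, 0.001]
force: [0.7, -0.4, -0.7]
gripper_width: 0.0929
finger_force: 0.0
```

Request:
send_rows(
  series=[
    [[0,-0.33,0,0,1],[0.05,-0.66,0,0,1],[0.1,-1,0,0,1]],
  ],
)

```text
time: 7.63
tool_pos: [0.5332, -0.0711, 0.3283]
orientation: [-2.13, -2.308, 0.001]
force: [-0.7, -0.0, -0.6]
gripper_width: 0.0927
finger_force: 0.0
```

Request:
send_rows(
  series=[
    [[0,-0.33,0,0,1],[0.05,-0.66,0,0,1],[0.1,-1,0,0,1]],
  ],
)

```text
time: 7.88
tool_pos: [0.541, -0.1513, 0.3283]
orientation: [-2.13, -2.308, 0.001]
force: [0.1, -0.2, 0.2]
gripper_width: 0.0931
finger_force: 0.0
```

Request:
send_rows(
  series=[
    [[0,-0.33,0,0,1],[0.05,-0.66,0,0,1],[0.1,-1,0,0,1],[0.1,-1,0,0,1],[0.1,-1,0,0,1],[0.1,-1,0,0,1]],
  ],
)

```text
time: 8.38
tool_pos: [0.549, -0.2292, 0.3282]
orientation: [-2.129, -2.308, 0.0]
force: [0.4, -0.1, -0.2]
gripper_width: 0.0931
finger_force: 0.0
```

Run:
```python
from h import *
for n in("wrist",):
    im=get_image(n); cv2.imwrite(f"pics/{n}4.png",im["image"]); np.save(f"{n}4.npy",im,allow_pickle=True)
print(robot.observe()["tool_pos"])
```

```text
[ 0.54911172 -0.22854597  0.32859296]
```

View pics/wrist4.png

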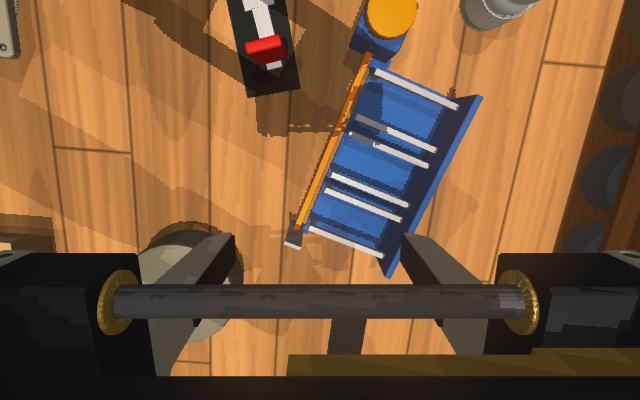

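The first picture shows the grey stand at about (412,45), the ochre stand at (420,155) and the spatula at (268,210). The second shows all six steel rails, the bar lying down along (335,150), and the handle at (265,50).

```bash
cat > m.py <<'E'
from h import *
im=np.load("wrist4.npy",allow_pickle=True).item(); hsv=cv2.cvtColor(im["image"],cv2.COLOR_BGR2HSV)
m=cv2.inRange(hsv,(0,0,110),(180,70,255)); m[:60]=0; m[262:]=0; m[:,:300]=0; m[:,470:]=0
pts=[]
for c in cv2.findContours(m,0,2)[0]:
    if cv2.contourArea(c)<120: continue
    b=cv2.boxPoints(cv2.minAreaRect(c)); 
    (cx,cy),(w,h),_=cv2.minAreaRect(c); print("rail",(round(cx),round(cy)),round(max(w,h)),round(min(w,h)),ray(im,cx,cy,.05).round(4), [ray(im,*q,.05).round(3)[:2].tolist() for q in b])
def spat(f):
    im=np.load(f,allow_pickle=True).item(); hsv=cv2.cvtColor(im["image"],cv2.COLOR_BGR2HSV)
    r=cv2.inRange(hsv,(0,150,150),(6,255,255))|cv2.inRange(hsv,(174,150,150),(180,255,255))
    c=max(cv2.findContours(r,0,2)[0],key=cv2.contourArea); print("red",cv2.minAreaRect(c),[ray(im,*q,.087).round(4)[:2].tolist() for q in cv2.boxPoints(cv2.minAreaRect(c))])
if __name__=="__main__":
    spat("wrist2.npy")
    i3=np.load("wrist3.npy",allow_pickle=True).item()["image"]; t=np.load("top2.npy",allow_pickle=True).item()["image"]
    i2=np.load("wrist2.npy",allow_pickle=True).item()["image"]
    R=lambda a,k:cv2.resize(a,None,fx=k,fy=k,interpolation=cv2.INTER_CUBIC)
    o=np.zeros((600,800,3),np.uint8)
    g=R(i3[0:95,355:475],3.2);o[:g.shape[0],:g.shape[1]]=g
    g=R(i3[110:200,365:475],3.2);o[310:310+g.shape[0],:g.shape[1]]=g
    g=R(i2[10:220,165:285],2.8);o[:g.shape[0],400:400+g.shape[1]]=g
    cv2.imwrite("pics/comp.png",o)
E
python3 m.py
```

```text
rail (346, 242) 80 6 [ 0.5991 -0.3314  0.05  ] [[0.541, -0.317], [0.543, -0.309], [0.659, -0.346], [0.657, -0.354]]
rail (362, 204) 82 6 [ 0.6174 -0.2724  0.05  ] [[0.559, -0.258], [0.562, -0.25], [0.677, -0.287], [0.675, -0.295]]
rail (370, 190) 83 6 [ 0.6253 -0.2498  0.05  ] [[0.567, -0.236], [0.569, -0.228], [0.685, -0.264], [0.683, -0.273]]
rail (401, 155) 60 6 [ 0.6621 -0.1968  0.05  ] [[0.621, -0.188], [0.623, -0.18], [0.704, -0.206], [0.702, -0.214]]
rail (396, 133) 87 6 [ 0.6512 -0.1686  0.05  ] [[0.593, -0.154], [0.596, -0.146], [0.711, -0.183], [0.709, -0.192]]
rail (416, 89) 90 7 [ 0.67   -0.1097  0.05  ] [[0.611, -0.096], [0.614, -0.088], [0.73, -0.124], [0.728, -0.133]]
red ((228.1134796142578, 186.47276306152344), (11.940916061401367, 39.362239837646484), 76.50426483154297) [[0.4504, -0.0777], [0.4907, -0.0645], [0.494, -0.0768], [0.4533, -0.0902]]
```

View pics/comp.png

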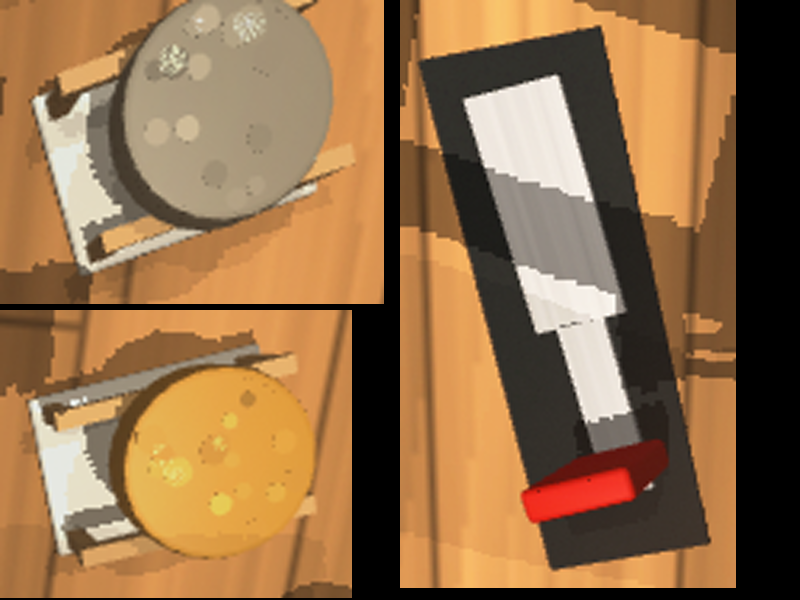

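```bash
cat > s.py <<'E'
from h import *
w2=np.load("wrist2.npy",allow_pickle=True).item(); w3=np.load("wrist3.npy",allow_pickle=True).item()
A=lambda d:round(float(np.degrees(np.arctan2(d[1],d[0]))),2)
S=lambda X,Y,z:ray(w2,165+(X-400)/2.8,10+Y/2.8,z)[:2]
b=[S(*p,.007) for p in[(463,98),(558,75),(625,315),(537,334)]]
tip=(b[0]+b[1])/2; rear=(b[2]+b[3])/2
print("blade",tip,rear,np.linalg.norm(tip-rear),"ang",A(tip-rear),"grip",(tip+rear)/2-.115*(tip-rear)/np.linalg.norm(tip-rear))
m=[S(*p,.003) for p in[(420,60),(601,27),(710,543),(553,570)]]
print("mat",np.mean(m,0),A(m[0]+m[1]-m[2]-m[3]))
G=lambda X,Y,z:ray(w3,355+X/3.2,Y/3.2,z)[:2]
O=lambda X,Y,z:ray(w3,365+X/3.2,110+(Y-310)/3.2,z)[:2]
def rep(n,lf,rf,lb,rb,bl,br):
    print(n,"rails fl,fr,bl,br",[None if p is None else p.round(4).tolist() for p in(lf,rf,lb,rb)],"base",bl.round(4),br.round(4),A(br-bl)+90,"w",np.linalg.norm(bl-br), np.linalg.norm(lf-rf))
    print("  yaw rail",A(rb-rf),np.linalg.norm(rb-rf), "yaw front",A(rf-lf)+90)
    y=np.radians(A(br-bl)+90);x=np.array([np.cos(y),np.sin(y)])
    print("  centre from base",(bl+br)/2+.055*x,"from rail front",(lf+rf)/2+.052*x, "diag", (lf+rb)/2)
g=lambda F,a,b,z:F((a[0]+b[0])/2,(a[1]+b[1])/2,z)
rep("grey",g(G,(57,75),(63,95),.05),g(G,(103,240),(106,256),.05),None,g(G,(350,147),(355,163),.05),G(33,98,.006),G(90,272,.006))
rep("ochre",g(O,(55,410),(60,430),.05),g(O,(80,545),(85,565),.05),g(O,(295,355),(298,372),.05),g(O,(313,498),(315,513),.05),O(30,402,.006),O(62,553,.006))
print("cheeses",O(222,461,.078),G(225,110,.078))
E
python3 s.py
```

```text
blade [0.42149455 0.07813372] [ 0.45217682 -0.01739844] 0.1003384074580047 ang 107.81 grip [ 0.47200128 -0.07912382]
mat [ 0.44844373 -0.01503002] 104.33
grey rails fl,fr,bl,br [[0.5716, 0.28], [0.5973, 0.2218], None, [0.6912, 0.2646]] base [0.5665 0.2859] [0.6008 0.2173] 26.560000000000002 w 0.07665141614837387 0.06363168386658218
  yaw rail 24.49 0.10313010088170714 yaw front 23.909999999999997
  centre from base [0.63281221 0.27618421] from rail front [0.63096327 0.27414094] diag [0.63137752 0.27226413]
ochre rails fl,fr,bl,br [[0.6029, 0.1358], [0.622, 0.078], [0.7006, 0.1676], [0.72, 0.1085]] base [0.5979 0.1405] [0.6228 0.0699] 19.400000000000006 w 0.07487245743434046 0.06086226331788588
  yaw rail 17.28 0.10265339846483033 yaw front 18.260000000000005
  centre from base [0.6622609  0.12348393] from rail front [0.66147775 0.12413955] diag [0.66144102 0.12211078]
cheeses [0.66594753 0.12660024] [0.62974102 0.26913101]
```

Request:
send_rows(
  series=[
    [[-0.06,0.12,-0.1,0.018,1],[-0.12,0.24,-0.2,0.036,1],[-0.18,0.36,-0.3,0.054,1],[-0.24,0.48,-0.4,0.072,1],[-0.3,0.6,-0.5,0.09,1],[-0.36,0.72,-0.6,0.108,1],[-0.42,0.84,-0.6,0.126,1],[-0.48,0.942,-0.6,0.1433,1]],
  ],
)

```text
time: 9.1
tool_pos: [0.5103, -0.1515, 0.2804]
orientation: [-0.9, -3.009, -0.001]
force: [0.3, 0.0, 0.1]
gripper_width: 0.0928
finger_force: 0.0
```

Request:
send_rows(
  series=[
    [[-0.06,0.12,-0.1,0.018,1],[-0.12,0.24,-0.2,0.036,1],[-0.18,0.36,-0.3,0.054,1],[-0.24,0.48,-0.4,0.072,1],[-0.3,0.6,-0.5,0.09,1],[-0.36,0.72,-0.6,0.108,1],[-0.42,0.84,-0.6,0.126,1],[-0.482,0.942,-0.6,0.1433,1],[-0.482,0.942,-0.6,0.1433,1],[-0.482,0.942,-0.6,0.1433,1]],
  ],
)

```text
time: 9.93
tool_pos: [0.4724, -0.0771, 0.2334]
orientation: [-0.486, 3.103, -0.001]
force: [-0.0, -0.6, 0.4]
gripper_width: 0.0929
finger_force: 0.0
```

Run:
```python
from h import *
for n in("wrist",):
    im=get_image(n); cv2.imwrite(f"pics/{n}5.png",im["image"]); np.save(f"{n}5.npy",im,allow_pickle=True)
from m import spat
o=robot.observe();print(o["tool_pos"],o["orientation"],o["joints"]); spat("wrist4.npy"); spat("wrist5.npy")
```

```text
rail (346, 242) 80 6 [ 0.5991 -0.3314  0.05  ] [[0.541, -0.317], [0.543, -0.309], [0.659, -0.346], [0.657, -0.354]]
rail (362, 204) 82 6 [ 0.6174 -0.2724  0.05  ] [[0.559, -0.258], [0.562, -0.25], [0.677, -0.287], [0.675, -0.295]]
rail (370, 190) 83 6 [ 0.6253 -0.2498  0.05  ] [[0.567, -0.236], [0.569, -0.228], [0.685, -0.264], [0.683, -0.273]]
rail (401, 155) 60 6 [ 0.6621 -0.1968  0.05  ] [[0.621, -0.188], [0.623, -0.18], [0.704, -0.206], [0.702, -0.214]]
rail (396, 133) 87 6 [ 0.6512 -0.1686  0.05  ] [[0.593, -0.154], [0.596, -0.146], [0.711, -0.183], [0.709, -0.192]]
rail (416, 89) 90 7 [ 0.67   -0.1097  0.05  ] [[0.611, -0.096], [0.614, -0.088], [0.73, -0.124], [0.728, -0.133]]
[ 0.47258954 -0.07759295  0.23342121] [-4.84104336e-01  3.10313810e+00 -8.26024774e-04] [-2.69767881e-01 -2.09724372e-01  1.79251744e+00 -1.00334822e-04
  1.55774445e+00 -2.15007764e+00]
red ((262.59027099609375, 43.84600830078125), (11.947970390319824, 35.71770095825195), 75.3791275024414) [[0.4499, -0.0792], [0.4898, -0.0664], [0.4939, -0.0784], [0.4537, -0.0914]]
red ((319.0, 198.5), (21.0, 8.0), 90.0) [[0.4698, -0.0813], [0.4674, -0.0736], [0.4882, -0.0668], [0.4907, -0.0746]]
```

View pics/wrist5.png

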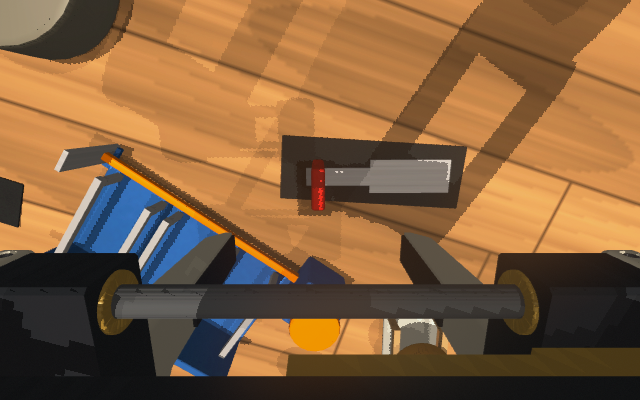

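The handle at (318,185) is between the fingers with the blade pointing right along the closing line. The spatula has not moved, so I'll go down and grip.

Request:
send_rows(
  series=[
    [[0,0,-0.25,0,1],[0,0,-0.5,0,1],[0,0,-0.75,0,1],[0,0,-1,0,1]],
  ],
)

```text
time: 10.32
tool_pos: [0.4728, -0.0784, 0.1525]
orientation: [-0.483, 3.103, -0.001]
force: [0.2, 0.4, -1.0]
gripper_width: 0.093
finger_force: 0.0
```

Request:
send_rows(
  series=[
    [[0,0,-0.2,0,1],[0,0,-0.4,0,1],[0,0,-0.6,0,1],[0,0,-0.8,0,1],[0,0,-0.9,0,1],[0,0,-1,0,1]],
  ],
)

```text
time: 10.82
tool_pos: [0.4722, -0.0782, 0.0723]
orientation: [0.485, -3.103, -0.0]
force: [0.2, 0.3, 0.1]
gripper_width: 0.093
finger_force: 0.0
```

Request:
send_rows(
  series=[
    [[0,0,-0.1,0,1],[0,0,-0.2,0,1],[0,0,-0.3,0,1],[0,0,-0.393,0,1],[0,0,-0.393,0,1],[0,0,-0.393,0,0.5],[0,0,-0.393,0,0.1],[0,0,-0.393,0,0.1],[0,0,-0.393,0,0.1],[0,0,-0.393,0,0.1],[0,0,-0.393,0,0.05],[0,0,-0.393,0,0],[0,0,-0.393,0,0],[0,0,-0.393,0,0],[0,0,-0.393,0,0],[0,0,-0.393,0,0]],
  ],
  squeeze=55,
)

```text
time: 12.15
tool_pos: [0.4724, -0.0779, 0.0416]
orientation: [0.488, -3.103, -0.0]
force: [-0.1, -0.3, 0.3]
gripper_width: 0.0245
finger_force: 0.0
```

Request:
send_rows(
  series=[
    [[0,0,0,0,0],[0,0,0,0,0],[0,0,0,0,0],[0,0,0.03,0,0],[0,0,0.1,0,0],[0,0,0.25,0,0],[0,0,0.4,0,0],[0,0,0.6,0,0],[0,0,0.8,0,0],[0,0,1,0,0]],
  ],
)

```text
time: 12.98
tool_pos: [0.4727, -0.0781, 0.1239]
orientation: [-0.488, 3.102, -0.001]
force: [0.1, -0.5, -2.1]
gripper_width: 0.014
finger_force: 55.0
```

Request:
send_rows(
  series=[
    [[-0.02,0.1,0.1,-0.01,0],[-0.04,0.2,0.2,-0.02,0],[-0.06,0.3,0.3,-0.035,0],[-0.08,0.4,0.3,-0.05,0],[-0.1,0.5,0.3,-0.065,0],[-0.12,0.6,0.3,-0.08,0],[-0.14,0.7,0.3,-0.095,0],[-0.16,0.8,0.3,-0.11,0],[-0.18,0.9,0.3,-0.125,0]],
  ],
)

```text
time: 13.73
tool_pos: [0.4583, -0.0057, 0.1472]
orientation: [0.743, 3.051, 0.0]
force: [0.7, 0.6, -1.6]
gripper_width: 0.0138
finger_force: 55.0
```

Request:
send_rows(
  series=[
    [[-0.02,0.1,0,-0.015,0],[-0.04,0.2,0,-0.03,0],[-0.07,0.3,0,-0.045,0],[-0.1,0.4,0,-0.06,0],[-0.13,0.5,0,-0.075,0],[-0.16,0.6,0,-0.09,0],[-0.19,0.7,0,-0.105,0],[-0.194,0.722,0,-0.115,0],[-0.194,0.722,0,-0.122,0],[-0.194,0.722,0,-0.125,0],[-0.194,0.722,0,-0.125,0],[-0.194,0.722,0,-0.125,0]],
  ],
)

```text
time: 14.73
tool_pos: [0.4427, 0.0517, 0.1464]
orientation: [1.847, 2.54, 0.001]
force: [-0.2, -1.2, -1.9]
gripper_width: 0.0137
finger_force: 55.0
```

Run:
```python
from h import *
for n in("wrist","top"):
    im=get_image(n); cv2.imwrite(f"pics/{n}6.png",im["image"]); np.save(f"{n}6.npy",im,allow_pickle=True)
o=robot.observe();print(o["tool_pos"],o["orientation"],o["gripper_width"],o["finger_force"],o["joints"])
```

```text
[0.4425585  0.05169069 0.14597043] [1.84784007e+00 2.54028027e+00 3.15261777e-04] 0.0138092288873167 54.999414682388306 [ 1.13570467e-03 -2.55424156e-01  1.99147617e+00 -3.21325418e-05
  1.40515648e+00 -3.11875583e-01]
```

View pics/wrist6.png

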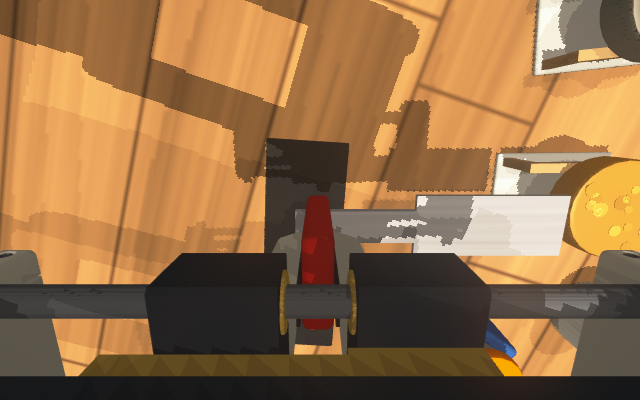

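The blade is held level, its tip at (570,196) to (560,256), and the ochre stand's front is at (496,150). I'll compare the blade with the expected projection.

Run:
```python
from h import *
im=np.load("wrist6.npy",allow_pickle=True).item()
T=np.array([.44256,.05169]);a=np.radians(17.94);x=np.array([np.cos(a),np.sin(a)]);y=np.array([-x[1],x[0]])
z=.146-.039+.004
for d,l in((.165,.021),(.165,-.021),(.065,.021),(.065,-.021)): print(d,l,proj(im,[*(T+d*x+l*y),z]).round(1))
# stand ochre predicted
C=np.array([.6615,.1222]);a=np.radians(17.8);x=np.array([np.cos(a),np.sin(a)]);y=np.array([-x[1],x[0]])
print("base fl",proj(im,[*(C-.055*x+.039*y),.006]),"rail fl in/out",proj(im,[*(C-.052*x+.027*y),.05]),proj(im,[*(C-.052*x+.035*y),.05]))
C=np.array([.631,.273]);a=np.radians(24.3);x=np.array([np.cos(a),np.sin(a)]);y=np.array([-x[1],x[0]])
print("grey base fl",proj(im,[*(C-.055*x+.039*y),.006]),"fr",proj(im,[*(C-.055*x-.039*y),.006]),proj(im,[*(C-.052*x-.027*y),.05]))
c=cv2.resize(im["image"][130:270,480:640],None,fx=4,fy=4,interpolation=cv2.INTER_CUBIC); cv2.imwrite("pics/c6.png",c)
```

```text
0.165 0.021 [571.2 196.7]
0.165 -0.021 [558.7 256.5]
0.065 0.021 [417.4 196.7]
0.065 -0.021 [412.5 256.5]
base fl [500.2736222 153.0035492] rail fl in/out [531.33443386 172.83326335] [533.01050337 163.2298371 ]
grey base fl [541.54524489 -22.35046163] fr [535.76348349  76.15211215] [579.54980638  51.04439424]
```

View pics/c6.png

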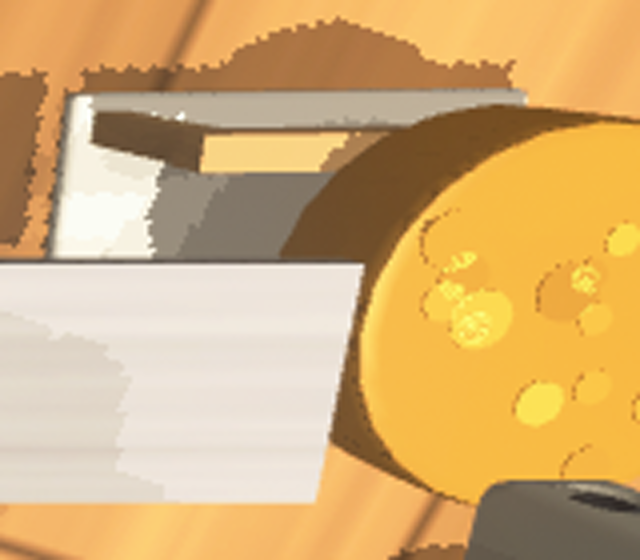

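The stand's left rail front is at crop (200,133) to (197,172), as predicted, and parallel to the blade. Now inserting under the ochre cheese and lifting.

Request:
send_rows(
  series=[
    [[0,0,-0.25,0,0],[0,0,-0.5,0,0],[0,0,-0.75,0,0],[0,0,-0.9,0,0],[0,0,-1,0,0],[0,0,-1,0,0],[0,0,-1,0,0]],
  ],
)

```text
time: 15.42
tool_pos: [0.4424, 0.0518, 0.0657]
orientation: [-1.849, -2.54, 0.001]
force: [0.6, 0.1, -1.3]
gripper_width: 0.0139
finger_force: 55.0
```

Request:
send_rows(
  series=[
    [[0.1,0.032,0,0,0],[0.2,0.064,0,0,0],[0.3,0.097,0,0,0],[0.4,0.129,0,0,0],[0.5,0.161,0,0,0],[0.6,0.193,0,0,0],[0.685,0.22,0,0,0]],
  ],
)

```text
time: 16.0
tool_pos: [0.4983, 0.0698, 0.0656]
orientation: [1.849, 2.54, 0.0]
force: [-0.5, -0.1, -3.2]
gripper_width: 0.0136
finger_force: 55.0
```

Request:
send_rows(
  series=[
    [[0.1,0.032,0,0,0],[0.2,0.064,0,0,0],[0.3,0.097,0,0,0],[0.4,0.129,0,0,0],[0.5,0.161,0,0,0],[0.6,0.193,0,0,0],[0.685,0.22,0,0,0],[0.685,0.22,0,0,0],[0.685,0.22,0,0,0]],
  ],
)

```text
time: 16.75
tool_pos: [0.5523, 0.0871, 0.0655]
orientation: [-1.849, -2.54, 0.0]
force: [-0.5, -0.1, -2.1]
gripper_width: 0.0136
finger_force: 55.0
```

Request:
send_rows(
  series=[
    [[0,0,0.05,0,0],[0,0,0.1,0,0],[0,0,0.15,0,0],[0,0,0.2,0,0],[0,0,0.23,0,0],[0,0,0.26,0,0],[0,0,0.29,0,0],[0,0,0.32,0,0],[0,0,0.35,0,0],[0,0,0.38,0,0],[0,0,0.42,0,0],[0,0,0.47,0,0],[0,0,0.53,0,0],[0,0,0.6,0,0],[0,0,0.7,0,0],[0,0,0.8,0,0],[0,0,0.9,0,0],[0,0,0.97,0,0],[0,0,1,0,0],[0,0,1,0,0]],
  ],
)

```text
time: 18.42
tool_pos: [0.5527, 0.0871, 0.1468]
orientation: [1.848, 2.539, 0.002]
force: [0.2, 0.2, -3.6]
gripper_width: 0.014
finger_force: 55.0
```

Run:
```python
from h import *
for n in("wrist",):
    im=get_image(n); cv2.imwrite(f"pics/{n}7.png",im["image"]); np.save(f"{n}7.npy",im,allow_pickle=True)
o=robot.observe();print(o["tool_pos"],o["orientation"],o["force"])
```

```text
[0.5522808  0.08704906 0.14599799] [1.84888357e+00 2.53927291e+00 7.71640762e-04] [ 0.24134363  0.24794396 -3.44200811]
```

View pics/wrist7.png

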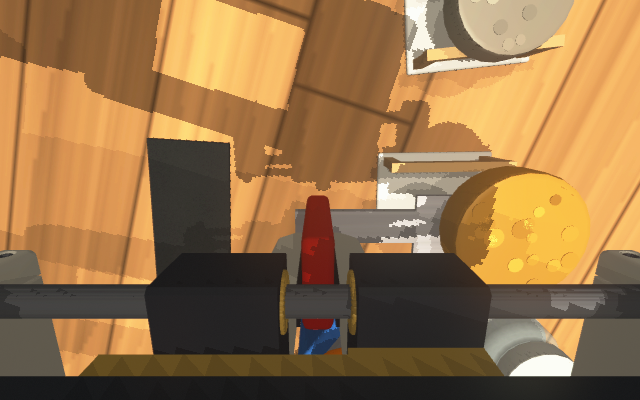

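Cheese lifted level on the blade at (520,225), force -3.5 N; the mat is at (190,200) and the grey stand's front right corner at (408,74). Checking the cheese's seat and computing the moves to lane 2.

```bash
cat > lane.py <<'E'
from h import *
a=np.radians(-17.73);X=np.array([np.cos(a),np.sin(a)]);Y=np.array([-X[1],X[0]]);C0=np.array([.6326,-.2200])
def lane(k,off=0): # grip target for cheese offset ahead of blade centre
    return C0+.005*X+(k-1)*.086*Y-(.115+off)*X
E
python3 - <<'E'
from lane import *
im=np.load("wrist7.npy",allow_pickle=True).item()
T=np.array([.5523,.0870]);b=np.radians(17.9);x=np.array([np.cos(b),np.sin(b)]);y=np.array([-x[1],x[0]])
hsv=cv2.cvtColor(im["image"],cv2.COLOR_BGR2HSV)
m=cv2.inRange(hsv,(12,130,60),(30,255,255)); m[:150]=0;m[280:]=0;m[:,:430]=0;m[:,620:]=0
c=max(cv2.findContours(m,0,2)[0],key=cv2.contourArea); p=c[:,0]; r=p[p[:,0].argmax()]; print("right",r,"obs along",(ray(im,*r,.139)[:2]-T)@x-.04, "bbox",cv2.boundingRect(c))
t=p[p[:,1].argmin()]; print("top",t,(ray(im,*t,.111)[:2]-T)@y-.04,(ray(im,*t,.139)[:2]-T)@y-.04)
for k in range(3): print(k,lane(k).round(4))
E
```

```text
right [619 249] obs along 0.136972545069353 bbox (430, 150, 190, 130)
top [430 150] 0.010915624558001207 0.013445158844474107
0 [ 0.5016 -0.2684]
1 [ 0.5278 -0.1865]
2 [ 0.554  -0.1046]
```

Run:
```python
from lane import *
im=np.load("wrist7.npy",allow_pickle=True).item()
T=np.array([.5523,.0870]);b=np.radians(17.9);x=np.array([np.cos(b),np.sin(b)]);y=np.array([-x[1],x[0]])
print((ray(im,591,228,.139)[:2]-T)@x-.04,(ray(im,525,163,.111)[:2]-T)@y-.04,(ray(im,535,168,.139)[:2]-T)@y-.04)
for al in (.115,.12,.125):
  q=[proj(im,[*(T+(al+.04*np.cos(t))*x+.04*np.sin(t)*y),z]) for z in(.139,.111) for t in np.linspace(0,6.28,60)]; q=np.array(q); print(al,"pred right",q[:,0].max(),"left",q[:,0].min(),"top",q[:,1].min())
```

```text
0.11771405219297204 0.0027356222120260565 0.003667139508524535
0.115 pred right 584.5336251500605 left 429.05879951722693 top 167.32568226180553
0.12 pred right 593.2054078489693 left 436.5223127379645 top 167.32318382458232
0.125 pred right 601.8765067642154 left 443.98531980307655 top 167.32068556566702
```

Request:
send_rows(
  series=[
    [[-0.03,-0.02,0.02,0,0],[-0.1,-0.06,0.06,0,0],[-0.2,-0.12,0.11,0,0],[-0.3,-0.18,0.17,0,0],[-0.4,-0.24,0.22,0,0],[-0.5,-0.3,0.28,0,0],[-0.6,-0.36,0.34,0,0],[-0.7,-0.42,0.38,0,0],[-0.8,-0.48,0.4,0,0],[-0.87,-0.54,0.4,0,0],[-0.92,-0.6,0.4,0,0]],
  ],
)

```text
time: 19.38
tool_pos: [0.4776, 0.0386, 0.1775]
orientation: [-1.849, -2.54, 0.0]
force: [0.6, 0.5, -4.1]
gripper_width: 0.0137
finger_force: 55.0
```

Request:
send_rows(
  series=[
    [[-0.03,-0.08,0,-0.004,0],[-0.05,-0.16,0,-0.008,0],[-0.06,-0.25,0,-0.013,0],[-0.07,-0.34,0,-0.018,0],[-0.08,-0.43,0,-0.023,0],[-0.08,-0.52,0,-0.028,0],[-0.08,-0.61,0,-0.033,0],[-0.08,-0.7,0,-0.038,0],[-0.06,-0.8,0,-0.043,0],[-0.04,-0.9,0,-0.048,0],[0,-1,0,-0.053,0]],
  ],
)

```text
time: 20.3
tool_pos: [0.4786, -0.0418, 0.1776]
orientation: [2.248, 2.194, -0.0]
force: [-0.4, -0.2, -3.4]
gripper_width: 0.0136
finger_force: 55.0
```

Request:
send_rows(
  series=[
    [[0.08,-0.1,0,-0.005,0],[0.16,-0.2,0,-0.01,0],[0.25,-0.3,0,-0.015,0],[0.35,-0.4,0,-0.02,0],[0.45,-0.49,0,-0.025,0],[0.55,-0.57,0,-0.03,0],[0.64,-0.64,0,-0.035,0],[0.72,-0.7,0,-0.039,0],[0.79,-0.75,0,-0.043,0],[0.84,-0.79,0,-0.046,0],[0.87,-0.813,0,-0.046,0],[0.87,-0.813,0,-0.046,0],[0.87,-0.813,0,-0.046,0],[0.87,-0.813,0,-0.046,0]],
  ],
)

```text
time: 21.47
tool_pos: [0.5478, -0.1057, 0.1776]
orientation: [-2.537, -1.853, 0.0]
force: [0.6, 0.6, -4.0]
gripper_width: 0.0137
finger_force: 55.0
```

Run:
```python
from lane import *
im=get_image("wrist"); cv2.imwrite("pics/w8.png",im["image"]); np.save("w8.npy",im,allow_pickle=True)
o=robot.observe();p=o["tool_pos"];r=o["orientation"];ps=np.degrees(2*np.arctan2(r[1],r[0]))-90;ps=(ps+90)%180-90
print(p,ps,o["force"]); d=p[:2]-C0; print("cradle",d@X,d@Y)
```

```text
[ 0.54782745 -0.10575606  0.17763412] -17.7279790207441 [-0.06793256  1.01357804 -3.20464456]
cradle -0.11553695779938125 0.08300166150262277
```

Request:
send_rows(
  series=[
    [[0,0,-0.05,0,0],[0,0,-0.15,0,0],[0,0,-0.3,0,0],[0,0,-0.45,0,0],[0,0,-0.6,0,0],[0,0,-0.7,0,0],[0,0,-0.8,0,0],[0,0,-0.87,0,0],[0,0,-0.93,0,0],[0,0,-0.97,0,0],[0,0,-1,0,0]],
  ],
)

```text
time: 22.43
tool_pos: [0.5482, -0.1061, 0.0974]
orientation: [2.538, 1.852, 0.0]
force: [-0.3, 0.1, -4.3]
gripper_width: 0.0139
finger_force: 55.0
```

Request:
send_rows(
  series=[
    [[0,0,-0.02,0,0],[0,0,-0.04,0,0],[0,0,-0.06,0,0],[0,0,-0.08,0,0],[0,0,-0.1,0,0],[0,0,-0.12,0,0],[0,0,-0.14,0,0],[0,0,-0.16,0,0],[0,0,-0.18,0,0],[0,0,-0.2,0,0],[0,0,-0.22,0,0],[0,0,-0.24,0,0],[0,0,-0.24,0,0],[0,0,-0.24,0,0]],
  ],
)

```text
time: 23.6
tool_pos: [0.548, -0.106, 0.0783]
orientation: [-2.538, -1.852, 0.0]
force: [-0.0, 0.4, -2.0]
gripper_width: 0.0138
finger_force: 55.0
```

Request:
send_rows(
  series=[
    [[-0.03,0.01,0,0,0],[-0.09,0.029,0,0,0],[-0.18,0.058,0,0,0],[-0.27,0.086,0,0,0],[-0.36,0.115,0,0,0],[-0.45,0.144,0,0,0],[-0.54,0.173,0,0,0],[-0.63,0.201,0,0,0],[-0.72,0.23,0,0,0],[-0.8,0.256,0,0,0]],
  ],
)

```text
time: 24.43
tool_pos: [0.4832, -0.0853, 0.0784]
orientation: [-2.538, -1.852, 0.0]
force: [0.7, -0.0, -2.2]
gripper_width: 0.0137
finger_force: 55.0
```

Request:
send_rows(
  series=[
    [[-0.1,0.032,0,0,0],[-0.25,0.08,0,0,0],[-0.4,0.128,0,0,0],[-0.55,0.176,0,0,0],[-0.7,0.224,0,0,0],[-0.8,0.256,0,0,0],[-0.8,0.256,0.2,0,0],[-0.8,0.256,0.5,0,0],[-0.8,0.256,0.8,0,0],[-0.8,0.256,0.84,0,0]],
  ],
)

```text
time: 25.27
tool_pos: [0.4221, -0.0656, 0.15]
orientation: [2.533, 1.849, 0.007]
force: [0.5, -0.1, -0.6]
gripper_width: 0.014
finger_force: 55.0
```

Run:
```python
from h import *
for n in("wrist","top"):
    im=get_image(n); cv2.imwrite(f"pics/{n}9.png",im["image"]); np.save(f"{n}9.npy",im,allow_pickle=True)
a=np.load("wrist9.npy",allow_pickle=True).item()["image"]; t=cv2.resize(np.load("top9.npy",allow_pickle=True).item()["image"][120:260,130:450],None,fx=2.5,fy=2.5,interpolation=cv2.INTER_CUBIC)
o=np.zeros((600,800,3),np.uint8); o[:350,:800]=t; s=cv2.resize(a[0:260,:],None,fx=.96,fy=.96); o[350:600,:s.shape[1]]=s[:250]; cv2.imwrite("pics/comp9.png",o)
print(robot.observe()["tool_pos"])
```

```text
[ 0.42092879 -0.06530484  0.14664832]
```

View pics/comp9.png

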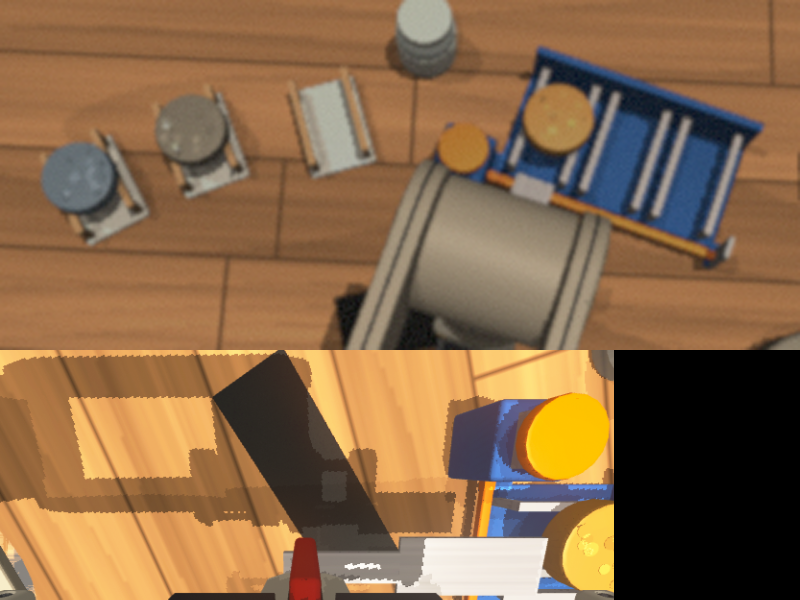

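The ochre cheese lies flat at about (558,118) of the composite, across both rails of lane 2. The ochre stand at (335,125) is now empty, and the pad and bar are still down. Next is the grey cheese.

Request:
send_rows(
  series=[
    [[0,0.1,0.2,0.003,0],[0,0.25,0.4,0.009,0],[0,0.42,0.4,0.016,0],[0,0.59,0.4,0.023,0],[0,0.7625,0.4,0.0292,0]],
  ],
)

```text
time: 25.78
tool_pos: [0.4191, -0.0034, 0.1757]
orientation: [-2.354, -2.078, 0.002]
force: [-0.1, -0.7, -2.5]
gripper_width: 0.0136
finger_force: 55.0
```

Request:
send_rows(
  series=[
    [[0,0.15,0,0.006,0],[0,0.3,0,0.012,0],[0,0.45,0,0.018,0],[0,0.6,0,0.024,0],[0,0.7625,0,0.0292,0]],
  ],
)

```text
time: 26.2
tool_pos: [0.4188, 0.0574, 0.1752]
orientation: [-2.154, -2.284, 0.004]
force: [-0.5, 0.2, -2.5]
gripper_width: 0.0136
finger_force: 55.0
```

Request:
send_rows(
  series=[
    [[0,0.15,0,0.006,0],[0,0.3,0,0.012,0],[0,0.45,0,0.018,0],[0,0.6,0,0.024,0],[0,0.7625,0,0.0292,0]],
  ],
)

```text
time: 26.62
tool_pos: [0.4188, 0.1183, 0.1752]
orientation: [-1.935, -2.472, 0.004]
force: [-0.5, 0.6, -2.2]
gripper_width: 0.0134
finger_force: 55.0
```

Request:
send_rows(
  series=[
    [[0,0.15,0,0.006,0],[0,0.3,0,0.012,0],[0,0.45,0,0.018,0],[0,0.6,0,0.024,0],[0,0.75,0,0.0292,0],[0,0.7625,0,0.0292,0],[0,0.7625,0,0.0292,0],[0,0.7625,0,0.0292,0]],
  ],
)

```text
time: 27.28
tool_pos: [0.4194, 0.1784, 0.1763]
orientation: [-1.705, -2.638, 0.003]
force: [0.3, -0.0, -2.6]
gripper_width: 0.0138
finger_force: 55.0
```

```bash
cat > st.py <<'E'
from h import *
def frame(yaw):
    a=np.radians(yaw);x=np.array([np.cos(a),np.sin(a)]);return x,np.array([-x[1],x[0]])
def show(im,name,C,yaw):
    C=np.array(C);x,y=frame(yaw)
    for s in(1,-1):
        print(name,"LR"[s<0],"base f",proj(im,[*(C-.055*x+s*.039*y),.006]).round(1),"base b",proj(im,[*(C+.055*x+s*.039*y),.006]).round(1),
         "rail f in",proj(im,[*(C-.052*x+s*.027*y),.05]).round(1),"out",proj(im,[*(C-.052*x+s*.035*y),.05]).round(1))
E
python3 - <<'E'
from st import *
im=get_image("wrist"); cv2.imwrite("pics/w10.png",im["image"]); np.save("w10.npy",im,allow_pickle=True)
o=robot.observe();p=o["tool_pos"];r=o["orientation"];print(p,2*np.degrees(np.arctan2(r[1],r[0]))-90)
show(im,"grey",[.631,.273],24.3); show(im,"blue",[.571,.385],32)
hsv=cv2.cvtColor(im["image"],cv2.COLOR_BGR2HSV)
m=cv2.inRange(hsv,(0,0,110),(180,60,255))
n,l,s,c=cv2.connectedComponentsWithStats(m)
for i in range(1,n):
    if s[i,4]>150: print(s[i],c[i].round(0))
E
```

```text
[0.41960078 0.17826901 0.17663436] -335.767520150349
grey L base f [486.8 150.7] base b [592.  150.6] rail f in [512.9 168.2] out [514.3 159.5]
grey R base f [477.4 221.6] base b [576.7 221.6] rail f in [504.2 223.9] out [503.  231.7]
blue L base f [489.5  24.6] base b [607.7   7.1] rail f in [521.   24.5] out [521.3  13.7]
blue R base f [489.5 109.1] base b [600.4  93.7] rail f in [519.5  92.7] out [519.2 102.2]
[ 561    0   79   89 6244] [602.  42.]
[ 490   18   85   86 3529] [516.  59.]
[ 480  150  110   45 2027] [514. 171.]
[  331   195   240    61 10681] [471. 224.]
[481 278  53   6 174] [502. 281.]
[485 318  40  21 654] [503. 327.]
```

```bash
cat > edge.py <<'E'
from st import *
def edges(im,box,z=.006):
    hsv=cv2.cvtColor(im["image"],cv2.COLOR_BGR2HSV); m=cv2.inRange(hsv,(0,0,110),(180,60,255))
    x0,y0,x1,y1=box; s=np.zeros_like(m); s[y0:y1,x0:x1]=m[y0:y1,x0:x1]
    n,l,st,_=cv2.connectedComponentsWithStats(s); i=1+st[1:,4].argmax(); vv,uu=np.nonzero(l==i)
    out={}
    def fit(n,u,v):
        P=np.array([ray(im,a,b,z)[:2] for a,b in zip(u,v)]); vx,vy,cx,cy=cv2.fitLine(P.astype(np.float32),cv2.DIST_HUBER,0,.001,.001).ravel()
        r=(P-[cx,cy])@[-vy,vx]; out[n]=(np.array([cx,cy]),np.array([vx,vy])); print(n,"angle",round(np.degrees(np.arctan2(vy,vx)),2),"pt",cx.round(4),cy.round(4),"rms mm",round(r.std()*1e3,2),"n",len(u))
    us=np.unique(uu); vs=np.unique(vv)
    fit("top",us[4:-4],[vv[uu==u].min() for u in us][4:-4]); fit("bot",us[4:-4],[vv[uu==u].max()+1 for u in us][4:-4]); fit("left",[uu[vv==v].min() for v in vs][4:-4],vs[4:-4])
    # raw samples
    print("top", [(int(u),int(vv[uu==u].min())) for u in us[::10]]); print("bot",[(int(u),int(vv[uu==u].max())) for u in us[::10]]); print("left",[(int(uu[vv==v].min()),int(v)) for v in vs[::8]])
    return out
E
python3 - <<'E'
from edge import *
im=np.load("w10.npy",allow_pickle=True).item()
print("GREY");edges(im,(470,140,600,195)); print("BLUE");edges(im,(485,10,560,110))
E
```

```text
GREY
top angle 23.46 pt 0.6171 0.3097 rms mm 1.25 n 102
bot angle 54.99 pt 0.6291 0.2914 rms mm 6.42 n 102
left angle -65.74 pt 0.5732 0.2649 rms mm 0.42 n 37
top [(480, 191), (490, 150), (500, 150), (510, 150), (520, 150), (530, 150), (540, 150), (550, 151), (560, 151), (570, 151), (580, 151)]
bot [(480, 194), (490, 194), (500, 194), (510, 193), (520, 193), (530, 176), (540, 156), (550, 157), (560, 157), (570, 156), (580, 153)]
left [(486, 150), (485, 158), (484, 166), (483, 174), (481, 182), (481, 190)]
BLUE
top angle 25.6 pt 0.5263 0.4025 rms mm 20.26 n 62
bot angle 31.79 pt 0.5722 0.345 rms mm 0.28 n 62
left angle -58.29 pt 0.5259 0.3558 rms mm 0.43 n 78
top [(490, 31), (500, 19), (510, 30), (520, 25), (530, 21), (540, 19), (550, 93)]
bot [(490, 101), (500, 102), (510, 101), (520, 99), (530, 98), (540, 97), (550, 95)]
left [(545, 18), (491, 26), (491, 34), (491, 42), (490, 50), (491, 58), (491, 66), (491, 74), (490, 82), (491, 90), (490, 98)]
```

Both stands' masks fit well: grey matches to within 1 mm and is lined up with the blade. Inserting under the grey cheese.

Request:
send_rows(
  series=[
    [[0,0,-0.2,0,0],[0,0,-0.45,0,0],[0,0,-0.7,0,0],[0,0,-1,0,0]],
  ],
)

```text
time: 27.67
tool_pos: [0.4208, 0.1784, 0.0975]
orientation: [1.706, 2.637, 0.002]
force: [0.8, 1.3, -2.0]
gripper_width: 0.0133
finger_force: 55.0
```

Request:
send_rows(
  series=[
    [[0,0,-0.2,0,0],[0,0,-0.3,0,0],[0,0,-0.38,0,0],[0,0,-0.38,0,0],[0.08,0.036,-0.38,0,0],[0.18,0.08,-0.38,0,0],[0.28,0.125,-0.38,0,0],[0.38,0.169,-0.38,0,0],[0.48,0.213,-0.38,0,0],[0.58,0.258,-0.38,0,0],[0.666,0.296,-0.38,0,0]],
  ],
)

```text
time: 28.58
tool_pos: [0.4745, 0.2031, 0.0674]
orientation: [1.704, 2.639, 0.001]
force: [0.1, 0.9, -2.2]
gripper_width: 0.0139
finger_force: 55.0
```

Request:
send_rows(
  series=[
    [[0.1,0.044,0,0,0],[0.2,0.089,0,0,0],[0.3,0.133,0,0,0],[0.4,0.178,0,0,0],[0.5,0.222,0,0,0],[0.6,0.267,0,0,0],[0.666,0.296,0,0,0],[0.666,0.296,0,0,0],[0.666,0.296,0,0,0]],
  ],
)

```text
time: 29.33
tool_pos: [0.5267, 0.2263, 0.067]
orientation: [-1.704, -2.639, 0.001]
force: [0.3, -0.0, -2.0]
gripper_width: 0.0135
finger_force: 55.0
```

Request:
send_rows(
  series=[
    [[0,0,0.05,0,0],[0,0,0.1,0,0],[0,0,0.15,0,0],[0,0,0.2,0,0],[0,0,0.23,0,0],[0,0,0.26,0,0],[0,0,0.29,0,0],[0,0,0.32,0,0],[0,0,0.35,0,0],[0,0,0.38,0,0],[0,0,0.42,0,0],[0,0,0.47,0,0],[0,0,0.53,0,0],[0,0,0.6,0,0],[0,0,0.7,0,0],[0,0,0.8,0,0],[0,0,0.9,0,0],[0,0,0.97,0,0],[0,0,1,0,0],[0,0,1,0,0]],
  ],
)

```text
time: 31.0
tool_pos: [0.5272, 0.2265, 0.1484]
orientation: [1.704, 2.638, 0.002]
force: [-0.3, 0.8, -4.0]
gripper_width: 0.0137
finger_force: 55.0
```

```bash
cat > seat.py <<'E'
from st import *
from scipy.optimize import least_squares
# cheese seat relative to grip: dark->cheese silhouette extremes compared with predicted
def sil(im,T,yaw,ztop,al,la):
    x,y=frame(yaw); q=np.array([proj(im,[*(T+(al+.04*np.cos(t))*x+(la+.04*np.sin(t))*y),z]) for z in(ztop,ztop-.028) for t in np.linspace(0,6.28,90)])
    return q[:,0].max(),q[:,0].min(),q[:,1].min()
E
python3 - <<'E'
from seat import *
im=get_image("wrist"); cv2.imwrite("pics/w11.png",im["image"]); np.save("w11.npy",im,allow_pickle=True)
o=robot.observe();p=o["tool_pos"];r=o["orientation"];yaw=(2*np.degrees(np.arctan2(r[1],r[0]))-90)%180;print(p,yaw,o["force"])
hsv=cv2.cvtColor(im["image"],cv2.COLOR_BGR2HSV)
for la in (0,.003,-.003): print(la,[round(v,1) for v in sil(im,p[:2],yaw,p[2]-.007,.115,la)])
# rows through cheese: saturation profile
for v in (200,215,230): print(v,hsv[v,400:640:6,1].tolist())
for u in (500,515,530): print(u,hsv[140:200:2,u,1].tolist())
E
```

```text
[0.52682361 0.22635864 0.14760096] 24.291193401180024 [-0.26528425 -0.03957088 -4.21851978]
0 [np.float64(584.5), np.float64(429.0), np.float64(167.4)]
0.003 [np.float64(585.6), np.float64(429.4), np.float64(162.7)]
-0.003 [np.float64(583.4), np.float64(428.6), np.float64(172.1)]
200 [23, 30, 46, 31, 31, 30, 31, 62, 66, 67, 69, 70, 62, 68, 68, 70, 69, 68, 70, 52, 70, 71, 71, 59, 59, 73, 75, 73, 62, 158, 155, 152, 157, 155, 156, 156, 154, 154, 156, 157]
215 [34, 32, 32, 32, 30, 33, 66, 66, 68, 67, 64, 65, 65, 68, 71, 71, 71, 68, 68, 69, 70, 72, 69, 51, 70, 71, 73, 72, 73, 73, 153, 153, 155, 156, 155, 154, 156, 156, 155, 152]
230 [36, 36, 30, 30, 36, 49, 63, 63, 61, 62, 62, 67, 66, 69, 68, 70, 69, 68, 69, 67, 70, 70, 71, 70, 70, 71, 70, 71, 71, 72, 152, 154, 154, 155, 154, 156, 155, 153, 154, 153]
500 [153, 156, 152, 151, 153, 152, 153, 153, 152, 151, 134, 137, 138, 138, 138, 138, 96, 92, 91, 90, 91, 86, 73, 73, 75, 73, 73, 67, 72, 73]
515 [152, 152, 152, 153, 153, 153, 152, 152, 151, 151, 151, 150, 126, 137, 138, 144, 152, 100, 95, 94, 73, 73, 71, 71, 70, 66, 68, 69, 51, 53]
530 [153, 153, 153, 152, 152, 154, 153, 152, 150, 148, 150, 147, 148, 147, 147, 147, 146, 148, 147, 98, 74, 74, 73, 73, 72, 74, 72, 71, 71, 72]
```

Request:
send_rows(
  series=[
    [[-0.03,-0.03,0.03,0,0],[-0.09,-0.1,0.1,0,0],[-0.17,-0.2,0.2,-0.002,0],[-0.25,-0.33,0.3,-0.005,0],[-0.33,-0.46,0.36,-0.008,0],[-0.42,-0.59,0.4,-0.012,0],[-0.47,-0.72,0.4,-0.016,0],[-0.5,-0.855,0.4,-0.0195,0]],
  ],
)

```text
time: 31.72
tool_pos: [0.486, 0.1571, 0.1794]
orientation: [1.865, 2.528, 0.0]
force: [-0.3, -0.5, -4.2]
gripper_width: 0.0135
finger_force: 55.0
```

Request:
send_rows(
  series=[
    [[-0.06,-0.13,0,-0.003,0],[-0.12,-0.26,0,-0.006,0],[-0.18,-0.39,0,-0.009,0],[-0.24,-0.52,0,-0.012,0],[-0.31,-0.65,0,-0.015,0],[-0.38,-0.77,0,-0.018,0],[-0.45,-0.855,0,-0.0195,0]],
  ],
)

```text
time: 32.3
tool_pos: [0.45, 0.0883, 0.1791]
orientation: [2.017, 2.409, -0.0]
force: [-0.0, 0.3, -4.0]
gripper_width: 0.0138
finger_force: 55.0
```

Request:
send_rows(
  series=[
    [[0,-0.12,0,-0.003,0],[0,-0.24,0,-0.006,0],[0,-0.36,0,-0.009,0],[0,-0.48,0,-0.012,0],[0,-0.6,0,-0.015,0],[0,-0.73,0,-0.018,0],[0,-0.855,0,-0.0195,0]],
  ],
)

```text
time: 32.88
tool_pos: [0.4507, 0.02, 0.1791]
orientation: [-2.16, -2.281, 0.0]
force: [-0.5, 0.3, -3.8]
gripper_width: 0.0139
finger_force: 55.0
```

Request:
send_rows(
  series=[
    [[0,-0.12,0,-0.003,0],[0,-0.24,0,-0.006,0],[0,-0.36,0,-0.009,0],[0,-0.48,0,-0.012,0],[0,-0.6,0,-0.015,0],[0,-0.73,0,-0.018,0],[0,-0.855,0,-0.0195,0]],
  ],
)

```text
time: 33.47
tool_pos: [0.4506, -0.0483, 0.1792]
orientation: [2.296, 2.145, -0.0]
force: [0.5, -0.3, -3.9]
gripper_width: 0.0136
finger_force: 55.0
```

Request:
send_rows(
  series=[
    [[0.04,-0.12,0,-0.003,0],[0.1,-0.24,0,-0.006,0],[0.17,-0.36,0,-0.009,0],[0.24,-0.48,0,-0.012,0],[0.31,-0.6,0,-0.015,0],[0.38,-0.73,0,-0.018,0],[0.45,-0.855,0,-0.0195,0]],
  ],
)

```text
time: 34.05
tool_pos: [0.4872, -0.1168, 0.1791]
orientation: [-2.422, -2.0, 0.0]
force: [-0.0, -0.1, -3.8]
gripper_width: 0.0136
finger_force: 55.0
```

Request:
send_rows(
  series=[
    [[0.09,-0.13,0,-0.003,0],[0.18,-0.26,0,-0.006,0],[0.27,-0.39,0,-0.009,0],[0.36,-0.52,0,-0.012,0],[0.44,-0.65,0,-0.015,0],[0.5,-0.75,0,-0.018,0],[0.53,-0.82,0,-0.0192,0],[0.5475,-0.858,0,-0.0192,0],[0.5475,-0.858,0,-0.0192,0],[0.5475,-0.858,0,-0.0192,0],[0.5475,-0.858,0,-0.0192,0]],
  ],
)

```text
time: 34.97
tool_pos: [0.5302, -0.1839, 0.1792]
orientation: [-2.536, -1.853, -0.0]
force: [0.8, 0.6, -3.2]
gripper_width: 0.0135
finger_force: 55.0
```

```bash
cat > pose.py <<'E'
from lane import *
o=robot.observe();p=o["tool_pos"];r=o["orientation"];ps=np.degrees(2*np.arctan2(r[1],r[0]))-90;ps=(ps+90)%180-90
d=p[:2]-C0; print(p.round(4),round(ps,2),o["force"].round(1),"cradle",(d@X).round(4),(d@Y).round(4),"t",o["time"])
E
python3 pose.py
```

```text
[ 0.5302 -0.1839  0.1792] -17.69 [ 0.8  0.6 -3.2] cradle -0.1085 0.0032 t 34.9667
```

Request:
send_rows(
  series=[
    [[0,0,-0.05,0,0],[0,0,-0.15,0,0],[0,0,-0.3,0,0],[0,0,-0.45,0,0],[0,0,-0.6,0,0],[0,0,-0.7,0,0],[0,0,-0.8,0,0],[0,0,-0.87,0,0],[0,0,-0.93,0,0],[0,0,-0.97,0,0],[0,0,-1,0,0]],
  ],
)

```text
time: 35.88
tool_pos: [0.5305, -0.1844, 0.099]
orientation: [2.537, 1.853, 0.0]
force: [-0.2, 0.4, -4.1]
gripper_width: 0.0135
finger_force: 55.0
```

Request:
send_rows(
  series=[
    [[0,0,-0.02,0,0],[0,0,-0.04,0,0],[0,0,-0.06,0,0],[0,0,-0.08,0,0],[0,0,-0.1,0,0],[0,0,-0.12,0,0],[0,0,-0.14,0,0],[0,0,-0.16,0,0],[0,0,-0.18,0,0],[0,0,-0.2,0,0],[0,0,-0.22,0,0],[0,0,-0.24,0,0],[0,0,-0.26,0,0],[0,0,-0.26,0,0]],
  ],
)

```text
time: 37.05
tool_pos: [0.5303, -0.1843, 0.0781]
orientation: [-2.537, -1.853, 0.0]
force: [-0.7, 0.1, -1.9]
gripper_width: 0.0139
finger_force: 55.0
```

Request:
send_rows(
  series=[
    [[-0.03,0.01,0,0,0],[-0.09,0.029,0,0,0],[-0.18,0.058,0,0,0],[-0.27,0.086,0,0,0],[-0.36,0.115,0,0,0],[-0.45,0.144,0,0,0],[-0.54,0.173,0,0,0],[-0.63,0.201,0,0,0],[-0.72,0.23,0,0,0],[-0.8,0.256,0,0,0]],
  ],
)

```text
time: 37.88
tool_pos: [0.4656, -0.1636, 0.0784]
orientation: [2.537, 1.853, 0.0]
force: [0.6, 0.7, -2.4]
gripper_width: 0.0138
finger_force: 55.0
```

Request:
send_rows(
  series=[
    [[-0.1,0.032,0,0,0],[-0.25,0.08,0,0,0],[-0.4,0.128,0,0,0],[-0.55,0.176,0,0,0],[-0.7,0.224,0,0,0],[-0.85,0.272,0,0,0],[-0.85,0.272,0.2,0,0],[-0.85,0.272,0.5,0,0],[-0.85,0.272,0.8,0,0],[-0.85,0.272,1,0,0]],
  ],
)

```text
time: 38.72
tool_pos: [0.3986, -0.1423, 0.1607]
orientation: [2.535, 1.852, 0.002]
force: [0.1, 0.2, -1.0]
gripper_width: 0.0136
finger_force: 55.0
```

```bash
python3 pose.py
python3 - <<'E'
from lane import *
im=get_image("top"); cv2.imwrite("pics/top12.png",im["image"]); np.save("top12.npy",im,allow_pickle=True)
im2=get_image("scene"); cv2.imwrite("pics/scene12.png",im2["image"]); np.save("scene12.npy",im2,allow_pickle=True)
for n,i in(("top",im),("scene",im2)):
  for k in(1,2):
    c=C0+.005*X+(k-1)*.086*Y; q=proj(i,[*c,.078]); u,v=q.round().astype(int); h=cv2.cvtColor(i["image"],cv2.COLOR_BGR2HSV)
    print(n,k,q.round(1),"row sat",h[v,u-20:u+21:2,1].tolist(),"col",h[v-20:v+21:2,u,1].tolist())
E
```

```text
[ 0.3986 -0.1423  0.1607] -17.72 [ 0.1  0.2 -1. ] cradle -0.2466 0.0028 t 38.7167
top 1 [382.4 175.6] row sat [148, 121, 62, 54, 56, 59, 56, 57, 59, 58, 59, 57, 61, 63, 57, 58, 52, 68, 163, 8, 27] col [151, 120, 182, 9, 60, 62, 60, 59, 58, 60, 59, 58, 57, 55, 58, 57, 56, 59, 94, 152, 125]
top 2 [353.3 165.3] row sat [140, 142, 29, 104, 156, 153, 150, 155, 153, 140, 143, 147, 149, 145, 149, 152, 153, 41, 166, 89, 43] col [158, 119, 120, 154, 122, 156, 152, 153, 152, 152, 143, 148, 146, 142, 138, 141, 139, 144, 154, 104, 183]
scene 1 [270.1 230. ] row sat [116, 148, 162, 122, 18, 56, 81, 84, 86, 83, 83, 86, 88, 84, 78, 82, 92, 56, 60, 159, 197] col [169, 163, 165, 172, 180, 216, 141, 80, 79, 78, 83, 83, 82, 77, 85, 100, 99, 124, 148, 74, 58]
scene 2 [292.  237.9] row sat [83, 86, 93, 113, 148, 198, 199, 193, 191, 191, 193, 194, 189, 195, 196, 195, 186, 48, 45, 92, 183] col [172, 174, 171, 167, 206, 205, 193, 190, 196, 188, 193, 194, 193, 190, 184, 181, 177, 109, 151, 86, 67]
```

Profiles show a grey disc centred in lane 1 in both views, with ochre still in lane 2. Now the blue cheese.

Request:
send_rows(
  series=[
    [[0,0.1,0.1,0.003,0],[0,0.25,0.2,0.007,0],[-0.02,0.45,0.2,0.013,0],[-0.03,0.65,0.2,0.018,0],[-0.05,0.8555,0.2,0.0229,0]],
  ],
)

```text
time: 39.23
tool_pos: [0.3933, -0.0723, 0.1729]
orientation: [-2.393, -2.031, 0.002]
force: [0.3, -0.5, -2.7]
gripper_width: 0.0138
finger_force: 55.0
```

Request:
send_rows(
  series=[
    [[-0.01,0.17,0,0.005,0],[-0.02,0.34,0,0.009,0],[-0.03,0.51,0,0.014,0],[-0.04,0.68,0,0.018,0],[-0.05,0.8555,0,0.0229,0]],
  ],
)

```text
time: 39.65
tool_pos: [0.389, -0.0039, 0.1727]
orientation: [-2.241, -2.198, 0.002]
force: [-0.4, 0.5, -2.0]
gripper_width: 0.0137
finger_force: 55.0
```

Request:
send_rows(
  series=[
    [[-0.01,0.17,0,0.005,0],[-0.02,0.34,0,0.009,0],[-0.03,0.51,0,0.014,0],[-0.04,0.68,0,0.018,0],[-0.05,0.8555,0,0.0229,0]],
  ],
)

```text
time: 40.07
tool_pos: [0.3849, 0.0643, 0.1727]
orientation: [-2.077, -2.354, 0.003]
force: [0.7, -0.4, -2.1]
gripper_width: 0.0137
finger_force: 55.0
```

Request:
send_rows(
  series=[
    [[-0.01,0.17,0,0.005,0],[-0.02,0.34,0,0.009,0],[-0.03,0.51,0,0.014,0],[-0.04,0.68,0,0.018,0],[-0.05,0.8555,0,0.0229,0]],
  ],
)

```text
time: 40.48
tool_pos: [0.3809, 0.1325, 0.1727]
orientation: [-1.903, -2.497, 0.003]
force: [-0.5, -0.3, -2.7]
gripper_width: 0.0137
finger_force: 55.0
```

Request:
send_rows(
  series=[
    [[-0.01,0.17,0,0.005,0],[-0.02,0.34,0,0.009,0],[-0.03,0.51,0,0.014,0],[-0.04,0.68,0,0.018,0],[-0.05,0.8555,0,0.0229,0]],
  ],
)

```text
time: 40.9
tool_pos: [0.3768, 0.2007, 0.1727]
orientation: [-1.718, -2.628, 0.004]
force: [-0.3, 0.0, -2.8]
gripper_width: 0.0137
finger_force: 55.0
```

Request:
send_rows(
  series=[
    [[-0.01,0.17,0,0.005,0],[-0.02,0.34,0,0.009,0],[-0.03,0.51,0,0.014,0],[-0.04,0.68,0,0.018,0],[-0.05,0.8555,0,0.0229,0],[-0.05,0.8555,0,0.0229,0],[-0.05,0.8555,0,0.0229,0],[-0.05,0.8555,0,0.0229,0]],
  ],
)

```text
time: 41.57
tool_pos: [0.3735, 0.268, 0.1734]
orientation: [-1.529, -2.744, 0.003]
force: [-0.4, -0.6, -1.3]
gripper_width: 0.0137
finger_force: 55.0
```

```bash
python3 pose.py
python3 - <<'E'
from edge import *
im=get_image("wrist"); cv2.imwrite("pics/w13.png",im["image"]); np.save("w13.npy",im,allow_pickle=True)
show(im,"blue",[.5697,.3894],31.75)
edges(im,(470,135,600,195))
hsv=cv2.cvtColor(im["image"],cv2.COLOR_BGR2HSV); print(hsv[180,440:640:4].tolist())
E
```

```text
[0.3735 0.268  0.1734] 31.75 [-0.4 -0.6 -1.3] cradle -0.3954 0.3859 t 41.5667
blue L base f [487.4 150.2] base b [593.6 150.3] rail f in [513.8 167.9] out [515.2 159.1]
blue R base f [477.8 221.8] base b [578.  221.9] rail f in [505.  224.1] out [503.7 232. ]
top angle 31.77 pt 0.5499 0.4221 rms mm 1.46 n 103
bot angle 65.66 pt 0.5615 0.4012 rms mm 6.36 n 103
left angle -58.51 pt 0.5147 0.3737 rms mm 0.43 n 36
top [(481, 192), (491, 151), (501, 151), (511, 151), (521, 151), (531, 151), (541, 151), (551, 151), (561, 151), (571, 151), (581, 151), (591, 151)]
bot [(481, 193), (491, 194), (501, 194), (511, 193), (521, 193), (531, 176), (541, 157), (551, 157), (561, 155), (571, 152), (581, 152), (591, 153)]
left [(488, 151), (486, 159), (485, 167), (484, 175), (483, 183), (482, 191)]
[[14, 153, 145], [14, 154, 146], [14, 149, 142], [14, 150, 139], [14, 139, 108], [14, 143, 118], [14, 148, 138], [14, 147, 139], [14, 144, 136], [14, 145, 132], [14, 137, 108], [20, 45, 205], [23, 27, 237], [21, 30, 237], [21, 30, 237], [21, 30, 237], [18, 45, 136], [18, 43, 136], [18, 45, 114], [18, 44, 115], [18, 45, 114], [19, 42, 114], [19, 42, 114], [10, 11, 71], [15, 7, 71], [15, 7, 72], [0, 0, 71], [60, 4, 72], [96, 14, 90], [100, 35, 183], [101, 36, 175], [100, 37, 174], [101, 31, 138], [100, 36, 154], [99, 30, 220], [100, 38, 208], [99, 38, 175], [98, 37, 173], [99, 40, 173], [99, 38, 173], [99, 38, 173], [101, 40, 174], [102, 40, 174], [102, 40, 174], [102, 40, 174], [101, 40, 173], [102, 40, 174], [102, 40, 174], [101, 41, 170], [16, 151, 239]]
```

Request:
send_rows(
  series=[
    [[0,0,-0.2,0,0],[0,0,-0.45,0,0],[0,0,-0.7,0,0],[0,0,-1,0,0]],
  ],
)

```text
time: 41.95
tool_pos: [0.3751, 0.2682, 0.0944]
orientation: [1.53, 2.742, 0.002]
force: [1.7, 0.2, -1.4]
gripper_width: 0.0137
finger_force: 55.0
```

Request:
send_rows(
  series=[
    [[0,0,-0.2,0,0],[0,0,-0.3,0,0],[0,0,-0.35,0,0],[0,0,-0.35,0,0],[0.08,0.0495,-0.35,0,0],[0.18,0.111,-0.35,0,0],[0.28,0.173,-0.35,0,0],[0.38,0.235,-0.35,0,0],[0.48,0.297,-0.35,0,0],[0.56,0.3465,-0.35,0,0],[0.615,0.3805,-0.35,0,0]],
  ],
)

```text
time: 42.87
tool_pos: [0.4254, 0.3, 0.0677]
orientation: [1.529, 2.743, 0.003]
force: [0.6, 0.3, -2.0]
gripper_width: 0.0138
finger_force: 55.0
```

Request:
send_rows(
  series=[
    [[0.1,0.062,0,0,0],[0.2,0.124,0,0,0],[0.3,0.186,0,0,0],[0.4,0.2475,0,0,0],[0.5,0.3095,0,0,0],[0.58,0.359,0,0,0],[0.615,0.3805,0,0,0],[0.615,0.3805,0,0,0],[0.615,0.3805,0,0,0]],
  ],
)

```text
time: 43.62
tool_pos: [0.4727, 0.3294, 0.0664]
orientation: [-1.529, -2.744, 0.001]
force: [-1.0, -0.1, -2.5]
gripper_width: 0.0138
finger_force: 55.0
```

Request:
send_rows(
  series=[
    [[0,0,0.05,0,0],[0,0,0.1,0,0],[0,0,0.15,0,0],[0,0,0.2,0,0],[0,0,0.23,0,0],[0,0,0.26,0,0],[0,0,0.29,0,0],[0,0,0.32,0,0],[0,0,0.35,0,0],[0,0,0.38,0,0],[0,0,0.42,0,0],[0,0,0.47,0,0],[0,0,0.53,0,0],[0,0,0.6,0,0],[0,0,0.7,0,0],[0,0,0.8,0,0],[0,0,0.9,0,0],[0,0,0.97,0,0],[0,0,1,0,0],[0,0,1,0,0]],
  ],
)

```text
time: 45.28
tool_pos: [0.4734, 0.3297, 0.1476]
orientation: [1.529, 2.744, 0.002]
force: [0.4, 0.3, -4.5]
gripper_width: 0.0138
finger_force: 55.0
```

```bash
python3 pose.py
python3 - <<'E'
from seat import *
im=get_image("wrist"); cv2.imwrite("pics/w14.png",im["image"]); np.save("w14.npy",im,allow_pickle=True)
o=robot.observe();p=o["tool_pos"];r=o["orientation"];yaw=(2*np.degrees(np.arctan2(r[1],r[0]))-90)%180
hsv=cv2.cvtColor(im["image"],cv2.COLOR_BGR2HSV)
for la in (0,-.004): print(la,[round(v,1) for v in sil(im,p[:2],yaw,p[2]-.007,.115,la)])
b=cv2.inRange(hsv,(85,10,30),(125,120,255)); b[270:]=0; b[:150]=0; b[:,:400]=0
c=max(cv2.findContours(b,0,2)[0],key=cv2.contourArea); print(cv2.boundingRect(c),cv2.contourArea(c))
for u in (500,515,530): print(u,hsv[160:190:2,u,0].tolist())
E
```

```text
[0.4734 0.3297 0.1476] 31.74 [ 0.4  0.3 -4.5] cradle -0.3191 0.4751 t 45.2833
0 [np.float64(584.6), np.float64(429.1), np.float64(167.5)]
-0.004 [np.float64(583.1), np.float64(428.6), np.float64(173.7)]
(432, 174, 149, 96) 11536.0
500 [14, 15, 16, 16, 9, 10, 0, 10, 0, 103, 102, 101, 103, 102, 102]
515 [17, 15, 19, 16, 15, 8, 0, 100, 101, 99, 101, 100, 100, 100, 100]
530 [16, 17, 17, 17, 17, 17, 9, 99, 98, 102, 100, 100, 101, 100, 101]
```

Force and silhouette show the blue cheese seated flat about 1.5 mm back and 3 mm to the right on the blade. Carrying it to lane 0.

Request:
send_rows(
  series=[
    [[-0.03,-0.03,0.03,0,0],[-0.07,-0.1,0.1,0,0],[-0.11,-0.2,0.2,-0.002,0],[-0.15,-0.33,0.3,-0.005,0],[-0.19,-0.46,0.36,-0.008,0],[-0.23,-0.59,0.4,-0.011,0],[-0.26,-0.71,0.4,-0.013,0],[-0.29,-0.82,0.4,-0.015,0],[-0.3,-0.931,0.4,-0.0172,0]],
  ],
)

```text
time: 46.08
tool_pos: [0.4481, 0.2539, 0.178]
orientation: [-1.676, -2.656, 0.001]
force: [-0.3, -0.0, -4.3]
gripper_width: 0.0138
finger_force: 55.0
```

Request:
send_rows(
  series=[
    [[0,-0.13,0,-0.002,0],[0,-0.26,0,-0.005,0],[0,-0.4,0,-0.007,0],[0,-0.53,0,-0.01,0],[0,-0.66,0,-0.012,0],[0,-0.8,0,-0.015,0],[0,-0.931,0,-0.0172,0]],
  ],
)

```text
time: 46.67
tool_pos: [0.4488, 0.1792, 0.1784]
orientation: [1.819, 2.562, -0.0]
force: [-0.8, -0.5, -2.8]
gripper_width: 0.0137
finger_force: 55.0
```

Request:
send_rows(
  series=[
    [[0,-0.13,0,-0.002,0],[0,-0.26,0,-0.005,0],[0,-0.4,0,-0.007,0],[0,-0.53,0,-0.01,0],[0,-0.66,0,-0.012,0],[0,-0.8,0,-0.015,0],[0,-0.931,0,-0.0172,0]],
  ],
)

```text
time: 47.25
tool_pos: [0.4488, 0.1049, 0.1784]
orientation: [1.954, 2.46, -0.0]
force: [1.1, -1.1, -3.5]
gripper_width: 0.0137
finger_force: 55.0
```

Request:
send_rows(
  series=[
    [[0,-0.13,0,-0.002,0],[0,-0.26,0,-0.005,0],[0,-0.4,0,-0.007,0],[0,-0.53,0,-0.01,0],[0,-0.66,0,-0.012,0],[0,-0.8,0,-0.015,0],[0,-0.931,0,-0.0172,0]],
  ],
)

```text
time: 47.83
tool_pos: [0.4488, 0.0304, 0.1784]
orientation: [2.084, 2.351, -0.0]
force: [0.6, -0.2, -4.3]
gripper_width: 0.014
finger_force: 55.0
```

Request:
send_rows(
  series=[
    [[0,-0.13,0,-0.002,0],[0,-0.26,0,-0.005,0],[0,-0.4,0,-0.007,0],[0,-0.53,0,-0.01,0],[0,-0.66,0,-0.012,0],[0,-0.8,0,-0.015,0],[0,-0.931,0,-0.0172,0]],
  ],
)

```text
time: 48.42
tool_pos: [0.4488, -0.0441, 0.1784]
orientation: [2.208, 2.235, -0.0]
force: [0.2, -0.7, -3.0]
gripper_width: 0.0137
finger_force: 55.0
```

Request:
send_rows(
  series=[
    [[0,-0.13,0,-0.002,0],[0,-0.26,0,-0.005,0],[0,-0.4,0,-0.007,0],[0,-0.53,0,-0.01,0],[0,-0.66,0,-0.012,0],[0,-0.8,0,-0.015,0],[0,-0.931,0,-0.0172,0]],
  ],
)

```text
time: 49.0
tool_pos: [0.4488, -0.1186, 0.1784]
orientation: [2.326, 2.112, -0.0]
force: [0.2, 0.1, -4.2]
gripper_width: 0.0135
finger_force: 55.0
```

Request:
send_rows(
  series=[
    [[0.02,-0.13,0,-0.002,0],[0.06,-0.26,0,-0.005,0],[0.1,-0.4,0,-0.007,0],[0.15,-0.53,0,-0.01,0],[0.2,-0.66,0,-0.012,0],[0.25,-0.8,0,-0.015,0],[0.3,-0.931,0,-0.0172,0]],
  ],
)

```text
time: 49.58
tool_pos: [0.4733, -0.1931, 0.1783]
orientation: [-2.436, -1.983, 0.0]
force: [0.8, -0.9, -3.6]
gripper_width: 0.0137
finger_force: 55.0
```

Request:
send_rows(
  series=[
    [[0.06,-0.13,0,-0.002,0],[0.12,-0.26,0,-0.005,0],[0.18,-0.4,0,-0.007,0],[0.24,-0.53,0,-0.01,0],[0.29,-0.65,0,-0.012,0],[0.33,-0.76,0,-0.014,0],[0.36,-0.85,0,-0.016,0],[0.38,-0.91,0,-0.017,0],[0.3875,-0.93,0,-0.0172,0],[0.3875,-0.93,0,-0.0172,0],[0.3875,-0.93,0,-0.0172,0],[0.3875,-0.93,0,-0.0172,0]],
  ],
)

```text
time: 50.58
tool_pos: [0.5037, -0.2659, 0.1784]
orientation: [-2.538, -1.852, -0.0]
force: [0.6, -0.1, -4.2]
gripper_width: 0.0134
finger_force: 55.0
```

```bash
python3 pose.py
```

```text
[ 0.5037 -0.2659  0.1784] -17.77 [ 0.6 -0.1 -4.2] cradle -0.1087 -0.083 t 50.5833
```

Request:
send_rows(
  series=[
    [[0,0,-0.05,0,0],[0,0,-0.15,0,0],[0,0,-0.3,0,0],[0,0,-0.45,0,0],[0,0,-0.6,0,0],[0,0,-0.7,0,0],[0,0,-0.8,0,0],[0,0,-0.87,0,0],[0,0,-0.93,0,0],[0,0,-0.97,0,0],[0,0,-1,0,0]],
  ],
)

```text
time: 51.5
tool_pos: [0.5039, -0.2664, 0.0982]
orientation: [2.538, 1.851, 0.0]
force: [-0.4, -0.8, -3.9]
gripper_width: 0.0136
finger_force: 55.0
```

Request:
send_rows(
  series=[
    [[0,0,-0.02,0,0],[0,0,-0.04,0,0],[0,0,-0.06,0,0],[0,0,-0.08,0,0],[0,0,-0.1,0,0],[0,0,-0.12,0,0],[0,0,-0.14,0,0],[0,0,-0.16,0,0],[0,0,-0.18,0,0],[0,0,-0.2,0,0],[0,0,-0.22,0,0],[0,0,-0.24,0,0],[0,0,-0.25,0,0],[0,0,-0.25,0,0]],
  ],
)

```text
time: 52.67
tool_pos: [0.5037, -0.2663, 0.0782]
orientation: [-2.538, -1.851, 0.0]
force: [-0.3, -0.4, -3.0]
gripper_width: 0.0142
finger_force: 55.0
```

Request:
send_rows(
  series=[
    [[-0.03,0.01,0,0,0],[-0.09,0.029,0,0,0],[-0.18,0.058,0,0,0],[-0.27,0.086,0,0,0],[-0.36,0.115,0,0,0],[-0.45,0.144,0,0,0],[-0.54,0.173,0,0,0],[-0.63,0.201,0,0,0],[-0.72,0.23,0,0,0],[-0.8,0.256,0,0,0]],
  ],
)

```text
time: 53.5
tool_pos: [0.439, -0.2456, 0.0784]
orientation: [-2.538, -1.851, 0.0]
force: [-1.1, 0.2, -2.2]
gripper_width: 0.0135
finger_force: 55.0
```

Request:
send_rows(
  series=[
    [[-0.1,0.032,0,0,0],[-0.25,0.08,0,0,0],[-0.4,0.128,0,0,0],[-0.55,0.176,0,0,0],[-0.7,0.224,0,0,0],[-0.85,0.272,0,0,0],[-0.85,0.272,0.2,0,0],[-0.85,0.272,0.5,0,0],[-0.85,0.272,0.8,0,0],[-0.85,0.272,1,0,0]],
  ],
)

```text
time: 54.33
tool_pos: [0.3719, -0.2244, 0.1607]
orientation: [2.537, 1.85, 0.001]
force: [0.6, -1.3, -1.7]
gripper_width: 0.0134
finger_force: 55.0
```

```bash
python3 pose.py
python3 - <<'E'
from lane import *
im=get_image("top"); cv2.imwrite("pics/top15.png",im["image"]); np.save("top15.npy",im,allow_pickle=True)
im2=get_image("scene"); cv2.imwrite("pics/scene15.png",im2["image"]); np.save("scene15.npy",im2,allow_pickle=True)
for n,i in(("top",im),("scene",im2)):
  h=cv2.cvtColor(i["image"],cv2.COLOR_BGR2HSV)
  for k in range(3):
    c=C0+.005*X+(k-1)*.086*Y; q=proj(i,[*c,.078]); u,v=q.round().astype(int)
    print(n,k,q.round(1),"row",h[v,u-20:u+21:3,1].tolist(),"col",h[v-20:v+21:3,u,1].tolist())
# mat: black mask, top
b=cv2.inRange(cv2.cvtColor(im["image"],cv2.COLOR_BGR2HSV),(0,0,0),(180,255,45)); b[:215]=0;b[275:]=0;b[:,:250]=0;b[:,360:]=0
for c in cv2.findContours(b,0,2)[0]:
  if cv2.contourArea(c)>80: r=cv2.minAreaRect(c); print("mat?",r,ray(im,*r[0],.003).round(4))
E
```

```text
[ 0.3719 -0.2244  0.1607] -17.8 [ 0.6 -1.3 -1.7] cradle -0.2469 -0.0835 t 54.3333
top 0 [411.8 185.9] row [8, 21, 23, 21, 24, 21, 22, 19, 21, 22, 22, 56, 143, 141] col [138, 125, 59, 24, 24, 16, 23, 20, 21, 19, 18, 21, 149, 139]
top 1 [382.4 175.6] row [141, 47, 58, 55, 59, 59, 58, 60, 57, 56, 62, 10, 118, 26] col [130, 168, 9, 61, 59, 59, 61, 59, 56, 57, 59, 59, 107, 154]
top 2 [353.3 165.3] row [142, 120, 99, 152, 155, 148, 141, 142, 151, 147, 150, 139, 158, 3] col [195, 133, 128, 153, 151, 153, 150, 148, 148, 139, 142, 141, 147, 136]
scene 0 [249.1 222.4] row [172, 174, 175, 170, 7, 25, 32, 30, 26, 27, 25, 8, 46, 85] col [105, 58, 88, 136, 129, 31, 32, 25, 26, 27, 10, 29, 156, 47]
scene 1 [270.1 230. ] row [21, 25, 19, 54, 86, 86, 86, 83, 84, 80, 85, 80, 58, 191] col [174, 168, 171, 210, 144, 82, 79, 81, 89, 77, 98, 38, 148, 55]
scene 2 [292.  237.9] row [87, 94, 101, 178, 195, 193, 197, 194, 192, 197, 198, 107, 49, 161] col [166, 169, 171, 206, 193, 190, 197, 198, 190, 193, 177, 77, 154, 60]
mat? ((304.7499694824219, 244.25003051757812), (25.495098114013672, 77.46585845947266), 78.69007110595703) [ 0.4443 -0.0125  0.003 ]
```

All three discs are centred in their lanes in both views. Returning the spatula to its mat.

Request:
send_rows(
  series=[
    [[0.05,0.07,0.1,0.01,0],[0.1,0.15,0.2,0.025,0],[0.16,0.23,0.25,0.042,0],[0.22,0.32,0.25,0.06,0],[0.28,0.41,0.25,0.078,0],[0.34,0.5,0.25,0.096,0],[0.405,0.597,0.25,0.1146,0]],
  ],
)

```text
time: 55.02
tool_pos: [0.4035, -0.1756, 0.1766]
orientation: [-1.715, -2.63, 0.0]
force: [0.7, 0.3, -1.5]
gripper_width: 0.0141
finger_force: 55.0
```

Request:
send_rows(
  series=[
    [[0.06,0.08,0,0.017,0],[0.12,0.17,0,0.034,0],[0.18,0.26,0,0.05,0],[0.24,0.35,0,0.067,0],[0.3,0.44,0,0.083,0],[0.35,0.52,0,0.1,0],[0.405,0.597,0,0.1146,0]],
  ],
)

```text
time: 55.6
tool_pos: [0.4359, -0.1279, 0.1765]
orientation: [-0.678, -3.065, -0.001]
force: [0.4, -0.4, -2.0]
gripper_width: 0.0136
finger_force: 55.0
```

Request:
send_rows(
  series=[
    [[0.06,0.08,0,0.017,0],[0.12,0.17,0,0.034,0],[0.18,0.26,0,0.05,0],[0.24,0.35,0,0.067,0],[0.3,0.44,0,0.083,0],[0.36,0.52,0,0.1,0],[0.405,0.597,0,0.1147,0],[0.405,0.597,0,0.1147,0],[0.405,0.597,0,0.1147,0],[0.405,0.597,0,0.1147,0]],
  ],
)

```text
time: 56.43
tool_pos: [0.4684, -0.081, 0.1775]
orientation: [0.433, -3.11, -0.0]
force: [-1.3, -0.3, -2.0]
gripper_width: 0.0139
finger_force: 55.0
```

```bash
python3 pose.py
python3 - <<'E'
from st import *
im=get_image("wrist"); np.save("w16.npy",im,allow_pickle=True)
o=robot.observe();T=o["tool_pos"];x,y=frame(106)
b=cv2.inRange(cv2.cvtColor(im["image"],cv2.COLOR_BGR2HSV),(0,0,0),(180,255,60)); b[245:]=0
for c in cv2.findContours(b,0,2)[0]:
  if cv2.contourArea(c)>400: 
    P=np.array([ray(im,*q,.003)[:2] for q in c[:,0]])-T[:2]; print(cv2.boundingRect(c),"along",(P@x).min(),(P@x).max(),"lat",(P@y).min(),(P@y).max())
E
```

```text
[ 0.4684 -0.081   0.1775] -74.16 [-1.3 -0.3 -2. ] cradle -0.1988 0.0824 t 56.4333
(283, 147, 189, 69) along -0.038654027154334934 0.16819706916463636 lat -0.032524926003051166 0.04236200156550288
```

Request:
send_rows(
  series=[
    [[0,0,-0.2,0,0],[0,0,-0.4,0,0],[0,0,-0.6,0,0],[0,0,-0.8,0,0],[0,0,-1,0,0]],
  ],
)

```text
time: 56.9
tool_pos: [0.4687, -0.0813, 0.0976]
orientation: [-0.434, 3.111, -0.0]
force: [0.3, 0.3, -1.8]
gripper_width: 0.014
finger_force: 55.0
```

Request:
send_rows(
  series=[
    [[0,0,-0.15,0,0],[0,0,-0.3,0,0],[0,0,-0.4,0,0],[0,0,-0.48,0,0],[0,0,-0.54,0,0],[0,0,-0.58,0,0],[0,0,-0.61,0,0],[0,0,-0.64,0,0],[0,0,-0.66,0,0],[0,0,-0.675,0,0],[0,0,-0.685,0,0],[0,0,-0.685,0,0]],
  ],
)

```text
time: 57.9
tool_pos: [0.469, -0.0808, 0.0436]
orientation: [-0.437, 3.111, -0.0]
force: [0.6, 0.6, -3.1]
gripper_width: 0.0134
finger_force: 55.0
```

Request:
send_rows(
  series=[
    [[0,0,-0.008,0,0],[0,0,-0.016,0,0],[0,0,-0.016,0,0]],
  ],
)

```text
time: 58.15
tool_pos: [0.469, -0.0808, 0.0423]
orientation: [-0.438, 3.111, -0.0]
force: [-0.1, 1.2, -2.1]
gripper_width: 0.0137
finger_force: 55.0
```

Request:
send_rows(
  series=[
    [[0,0,-0.006,0,0],[0,0,-0.01,0,0],[0,0,-0.01,0,0]],
  ],
)

```text
time: 58.4
tool_pos: [0.469, -0.0808, 0.0416]
orientation: [-0.438, 3.111, -0.0]
force: [-0.4, -0.3, -1.8]
gripper_width: 0.0133
finger_force: 55.0
```

Request:
send_rows(
  series=[
    [[0,0,0,0,0.2],[0,0,0,0,0.4],[0,0,0,0,0.6],[0,0,0,0,0.8],[0,0,0,0,0.8],[0,0,0,0,0.8],[0,0,0,0,0.8],[0,0,0,0,0.8],[0,0,0.1,0,0.8],[0,0,0.3,0,0.8],[0,0,0.6,0,0.8],[0,0,1,0,0.8]],
  ],
)

```text
time: 59.4
tool_pos: [0.4672, -0.0803, 0.1208]
orientation: [0.437, -3.107, -0.003]
force: [1.1, -0.3, -0.6]
gripper_width: 0.0739
finger_force: 0.0
```

Request:
send_rows(
  series=[
    [[0,0,0.4,0,0.8],[0,0,0.8,0,0.6],[0,0,1,0,0.4]],
  ],
)

```text
time: 59.65
tool_pos: [0.4706, -0.0812, 0.2068]
orientation: [-0.437, 3.106, -0.004]
force: [1.1, -0.3, -0.5]
gripper_width: 0.0657
finger_force: 0.0
```

Request:
send_rows(
  series=[
    [[0.3,0.09,0,-0.018,0],[0.6,0.19,0,-0.036,0],[0.9,0.28,0,-0.054,0],[0.9,0.28,0,-0.07,0],[0.9,0.28,0,-0.07,0]],
  ],
)

```text
time: 60.07
tool_pos: [0.5416, -0.058, 0.2016]
orientation: [-0.257, -3.13, -0.0]
force: [-0.7, -0.5, -0.7]
gripper_width: 0.0324
finger_force: 0.0
```

Request:
send_rows(
  series=[
    [[0.3,0.09,0,-0.018,0],[0.6,0.19,0,-0.036,0],[0.9,0.28,0,-0.054,0],[0.9,0.28,0,-0.07,0],[0.9,0.28,0,-0.07,0]],
  ],
)

```text
time: 60.48
tool_pos: [0.6131, -0.0358, 0.2013]
orientation: [-0.93, -3.0, 0.0]
force: [-0.2, -0.5, 0.8]
gripper_width: 0.0016
finger_force: 0.0
```

```bash
python3 pose.py
python3 - <<'E'
from h import *
im=get_image("wrist"); cv2.imwrite("pics/w17.png",im["image"]); np.save("w17.npy",im,allow_pickle=True)
print(robot.observe()["gripper_width"])
E
```

```text
[ 0.6131 -0.0358  0.2013] 55.57 [-0.2 -0.5  0.8] cradle -0.0747 0.1695 t 60.4833
0.0007638924670331257
```

Directly above the pad with the fingers shut; pressing again.

Request:
send_rows(
  series=[
    [[0,0,-0.3,0,0],[0,0,-0.6,0,0],[0,0,-0.85,0,0],[0,0,-1,0,0],[0,0,-1,0,0]],
  ],
)

```text
time: 60.95
tool_pos: [0.6103, -0.0361, 0.1185]
orientation: [-0.922, -2.998, 0.001]
force: [0.2, -0.2, -0.6]
gripper_width: 0.0005
finger_force: 0.0
```

Request:
send_rows(
  series=[
    [[0,0,-0.06,0,0],[0,0,-0.12,0,0],[0,0,-0.16,0,0],[0,0,-0.2,0,0],[0,0,-0.24,0,0],[0,0,-0.28,0,0],[0,0,-0.31,0,0],[0,0,-0.34,0,0],[0,0,-0.37,0,0],[0,0,-0.39,0,0],[0,0,-0.4,0,0],[0,0,-0.4,0,0],[0,0,-0.4,0,0]],
  ],
)

```text
time: 62.03
tool_pos: [0.6137, -0.0361, 0.0907]
orientation: [0.928, 3.0, 0.0]
force: [-1.8, -0.2, 5.9]
gripper_width: 0.0003
finger_force: 3.0
```

Request:
send_rows(
  series=[
    [[0,0,0.06,0,0],[0,0,0.12,0,0],[0,0,0.2,0,0],[0,0,0.3,0,0],[0,0,0.4,0,0],[0,0,0.5,0,0],[0,0,0.6,0,0],[0,0,0.7,0,0],[0,0,0.8,0,0],[0,0,0.9,0,0],[0,0,1,0,0]],
  ],
)

```text
time: 62.95
tool_pos: [0.6121, -0.0358, 0.1694]
orientation: [-0.928, -2.999, 0.0]
force: [0.4, 1.1, -0.2]
gripper_width: 0.0008
finger_force: 0.0
```

Request:
send_rows(
  series=[
    [[0,0,0.3,0,0],[0,0,0.6,0,0],[-0.3,0.2,1,0,0],[-0.6,0.5,1,0,0],[-0.9,0.8,1,0,0],[-0.9,1,1,0,0]],
  ],
)

```text
time: 63.45
tool_pos: [0.5375, 0.0456, 0.2498]
orientation: [-0.927, -2.999, 0.0]
force: [0.1, -0.8, -0.5]
gripper_width: 0.0005
finger_force: 0.0
```

Request:
send_rows(
  series=[
    [[-0.3,0.3,0.3,0,0],[-0.6,0.6,0.3,0,0],[-0.9,0.9,0.3,0,0],[-1,1,0.3,0,0]],
  ],
)

```text
time: 63.78
tool_pos: [0.4583, 0.1264, 0.2739]
orientation: [-0.925, -3.001, -0.001]
force: [0.2, -1.2, -0.3]
gripper_width: 0.0005
finger_force: 0.0
```

Request:
send_rows(
  series=[
    [[-0.3,0.3,0.3,0,0],[-0.6,0.6,0.3,0,0],[-0.9,0.9,0.3,0,0],[-1,1,0.3,0,0]],
  ],
)

```text
time: 64.12
tool_pos: [0.3787, 0.206, 0.298]
orientation: [-0.926, -3.001, -0.001]
force: [-0.3, 0.3, -0.1]
gripper_width: 0.0003
finger_force: 0.0
```

Request:
send_rows(
  series=[
    [[-0.1,0.3,0.1,0,0],[-0.2,0.6,0.2,0,0],[-0.2,0.9,0.3,0,0],[-0.2,1,0.3,0,0],[-0.2,1,0.3,0,0],[-0.2,1,0.3,0,0],[-0.2,1,0.3,0,0]],
  ],
)

```text
time: 64.7
tool_pos: [0.3652, 0.2828, 0.3206]
orientation: [-0.93, -3.0, 0.003]
force: [-0.1, 0.3, 0.2]
gripper_width: 0.0006
finger_force: 0.0
```

```bash
python3 pose.py
python3 - <<'E'
from h import *
o=np.zeros((600,800,3),np.uint8)
im=get_image("top"); np.save("top18.npy",im,allow_pickle=True); o[:300]=cv2.resize(im["image"][135:285,130:530],(800,300),interpolation=cv2.INTER_CUBIC)
im=get_image("scene"); np.save("scene18.npy",im,allow_pickle=True); o[300:]=cv2.resize(im["image"][180:300,180:500],(800,300),interpolation=cv2.INTER_CUBIC)
cv2.imwrite("pics/final.png",o)
E
```

```text
[0.3652 0.2828 0.3206] 55.57 [-0.1  0.3  0.2] cradle -0.4078 0.3974 t 64.7
```

View pics/final.png

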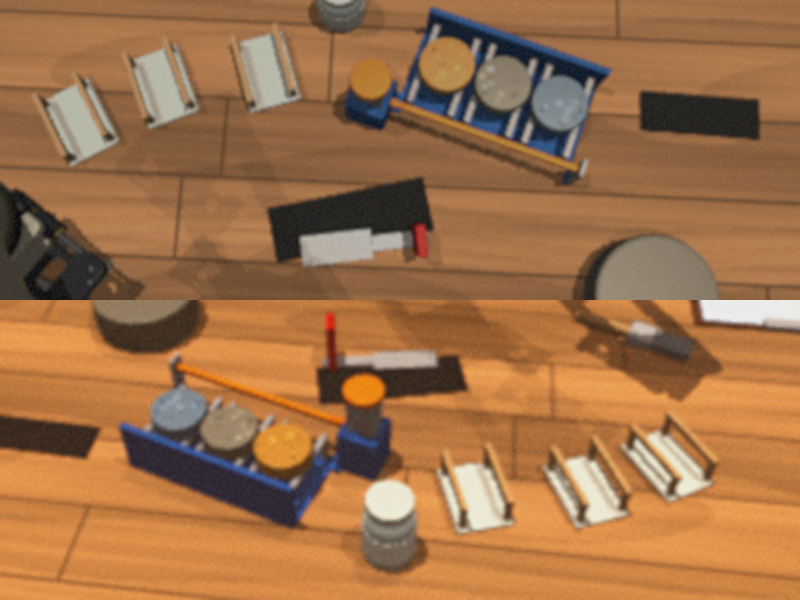

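The bar is up at (490,130) in the top view, and the pad is up too. All three cheeses sit flat behind the bar and the stands are empty. The spatula was knocked aside, though: its blade is at (335,246) and its handle at (420,241), overhanging the mat's front edge, so it has to be put back.

```bash
cat > sp.py <<'E'
from st import *
def meas(im,zr=.086,zb=.006,roi=None):
    hsv=cv2.cvtColor(im["image"],cv2.COLOR_BGR2HSV)
    r=cv2.inRange(hsv,(0,150,90),(7,255,255))|cv2.inRange(hsv,(172,150,90),(180,255,255))
    w=cv2.inRange(hsv,(0,0,100),(180,70,255))
    if roi:
        k=np.zeros_like(w); x0,y0,x1,y1=roi; k[y0:y1,x0:x1]=255; r&=k; w&=k
    c=max(cv2.findContours(r,0,2)[0],key=cv2.contourArea); R=cv2.minAreaRect(c); print("red px",np.round(R[0],1),np.round(R[1],1),"world",[ray(im,*q,zr).round(4)[:2].tolist() for q in cv2.boxPoints(R)],ray(im,*R[0],zr).round(4))
    w=cv2.morphologyEx(w,cv2.MORPH_OPEN,np.ones((9,9)))if im["image"][0,0,0]>=0 and roi and roi[2]-roi[0]>150 else w
    c=max(cv2.findContours(w,0,2)[0],key=cv2.contourArea); P=np.array([ray(im,*q,zb)[:2] for q in c[:,0]],np.float32)
    B=cv2.minAreaRect(P*1000); b=cv2.boxPoints(B); print("blade px",cv2.boundingRect(c),"centre mm",np.round(B[0],1),"size",np.round(B[1],1)); 
    e=max((b[1]-b[0],b[2]-b[1]),key=np.linalg.norm); e=e if e[1]>0 else -e; a=np.degrees(np.arctan2(e[1],e[0])); x,_=frame(a); print("angle",a,"grip",np.array(B[0])/1e3-.115*x)
E
python3 - <<'E'
from sp import *
im=np.load("top18.npy",allow_pickle=True).item(); meas(im,roi=(270,240,350,275))
E
```

```text
red px [340.1 255. ] [16.3  5.4] world [[0.4309, -0.1006], [0.4329, -0.115], [0.39, -0.1203], [0.3881, -0.106]] [ 0.4104 -0.1105  0.086 ]
blade px (280, 249, 56, 19) centre mm [407.2 -22.5] size [ 44.7 156.8]
angle 98.92767 grip [ 0.425037   -0.13610957]
```

Request:
send_rows(
  series=[
    [[0.04,-0.25,0,0.006,0.3],[0.08,-0.5,0,0.012,0.6],[0.117,-0.75,0,0.018,1],[0.117,-0.982,0,0.0236,1]],
  ],
)

```text
time: 65.13
tool_pos: [0.3746, 0.2036, 0.3212]
orientation: [-0.703, -3.062, 0.001]
force: [0.2, 0.6, 0.9]
gripper_width: 0.0227
finger_force: 0.0
```

Request:
send_rows(
  series=[
    [[0.04,-0.25,0,0.006,1],[0.08,-0.5,0,0.012,1],[0.117,-0.75,0,0.018,1],[0.117,-0.982,0,0.0236,1]],
  ],
)

```text
time: 65.47
tool_pos: [0.3838, 0.1249, 0.3213]
orientation: [0.474, 3.105, -0.001]
force: [0.4, -0.2, 0.1]
gripper_width: 0.0494
finger_force: 0.0
```

Request:
send_rows(
  series=[
    [[0.04,-0.25,0,0.006,1],[0.08,-0.5,0,0.012,1],[0.117,-0.75,0,0.018,1],[0.117,-0.982,0,0.0236,1]],
  ],
)

```text
time: 65.8
tool_pos: [0.393, 0.0464, 0.3213]
orientation: [0.243, 3.132, -0.001]
force: [0.4, 0.0, -0.0]
gripper_width: 0.076
finger_force: 0.0
```

Request:
send_rows(
  series=[
    [[0.04,-0.25,0,0.006,1],[0.08,-0.5,0,0.012,1],[0.117,-0.75,0,0.018,1],[0.117,-0.982,0,0.0236,1]],
  ],
)

```text
time: 66.13
tool_pos: [0.4022, -0.0321, 0.3213]
orientation: [-0.01, -3.141, 0.0]
force: [0.3, -0.2, 0.9]
gripper_width: 0.093
finger_force: 0.0
```

Request:
send_rows(
  series=[
    [[0.04,-0.25,0,0.006,1],[0.08,-0.5,-0.2,0.012,1],[0.117,-0.75,-0.4,0.018,1],[0.117,-0.982,-0.5,0.0236,1],[0.117,-0.982,-0.5,0.0236,1],[0.117,-0.982,-0.5,0.0236,1],[0.117,-0.982,-0.5,0.0236,1],[0.117,-0.982,-0.5,0.0236,1]],
  ],
)

```text
time: 66.8
tool_pos: [0.412, -0.1084, 0.2824]
orientation: [-0.221, 3.133, -0.001]
force: [0.8, 0.2, 0.9]
gripper_width: 0.0933
finger_force: 0.0
```

```bash
python3 pose.py
python3 - <<'E'
from sp import *
im=get_image("wrist"); cv2.imwrite("pics/w19.png",im["image"]); np.save("w19.npy",im,allow_pickle=True)
meas(im,roi=(250,60,560,245))
hsv=cv2.cvtColor(im["image"],cv2.COLOR_BGR2HSV)
for nm,m in(("black",cv2.inRange(hsv,(0,0,0),(180,255,60))),("white",cv2.inRange(hsv,(0,0,100),(180,70,255)))):
  m[245:]=0
  for c in cv2.findContours(m,0,2)[0]:
    if cv2.contourArea(c)>300: print(nm,cv2.boundingRect(c),cv2.approxPolyDP(c,3,True)[:,0].tolist())
E
```

```text
[ 0.412  -0.1084  0.2824] -81.93 [0.8 0.2 0.9] cradle -0.2441 0.0391 t 66.8
red px [314.  180.5] [37. 12.] world [[0.3906, -0.1231], [0.3886, -0.1096], [0.4317, -0.1034], [0.4337, -0.1173]] [ 0.4108 -0.1134  0.086 ]
blade px (321, 162, 112, 31) centre mm [409.  -25.1] size [ 42.2 158. ]
angle 99.29826 grip [ 0.42762531 -0.13863459]
black (319, 168, 139, 65) [[457, 168], [435, 170], [432, 192], [361, 193], [360, 186], [321, 187], [321, 198], [339, 201], [332, 210], [319, 212], [324, 213], [324, 222], [319, 218], [328, 223], [323, 225], [332, 229], [328, 232], [342, 232], [343, 225], [350, 224], [350, 220], [364, 223], [364, 229], [368, 225], [372, 229], [418, 221], [431, 223], [457, 191]]
black (63, 15, 85, 147) [[63, 15], [86, 29], [105, 50], [119, 96], [118, 115], [109, 140], [97, 152], [75, 161], [113, 154], [129, 144], [147, 122], [147, 97], [141, 73], [128, 53], [108, 35]]
white (321, 162, 112, 31) [[432, 162], [362, 163], [361, 171], [321, 171], [321, 186], [361, 185], [362, 192], [431, 191]]
white (6, 9, 112, 154) [[13, 10], [8, 15], [13, 17], [9, 26], [13, 28], [14, 21], [23, 38], [14, 56], [11, 52], [6, 84], [10, 100], [38, 139], [39, 154], [66, 162], [93, 152], [107, 137], [116, 115], [115, 82], [106, 59], [90, 37], [71, 21], [39, 9]]
```

Run:
```python
from sp import *
im=np.load("w19.npy",allow_pickle=True).item()
for z in(.004,.007):
    b=[ray(im,*p,z)[:2] for p in((432.5,162),(362,162.8),(361.8,192.8),(431.5,192))]
    tip=(b[0]+b[3])/2;rear=(b[1]+b[2])/2;d=tip-rear;a=np.degrees(np.arctan2(d[1],d[0]));x,_=frame(a)
    print(z,a,np.linalg.norm(d),np.linalg.norm(b[0]-b[3]),"grip",(tip+rear)/2-.115*x)
t=np.load("top18.npy",allow_pickle=True).item()
b=cv2.inRange(cv2.cvtColor(t["image"],cv2.COLOR_BGR2HSV),(0,0,0),(180,255,55)); b[:215]=0;b[275:]=0;b[:,:250]=0;b[:,360:]=0
c=max(cv2.findContours(b,0,2)[0],key=cv2.contourArea); print(cv2.approxPolyDP(c,2,True)[:,0].tolist())
# predicted mat corners in top for centre/angle guess
C=np.array([.4465,-.0138]);x,y=frame(104.4)
print([proj(t,[*(C+s*.115*x+q*.04*y),.003]).round(1).tolist() for s,q in((1,1),(1,-1),(-1,-1),(-1,1))])
```

```text
0.004 98.75766670879985 0.09921858195224108 0.04307000130938748 grip [ 0.42294167 -0.11020361]
0.007 98.75766670879987 0.09854629796341033 0.04277816814961545 grip [ 0.42252125 -0.11102812]
[[340, 225], [265, 240], [269, 265], [279, 262], [280, 251], [311, 247], [317, 251], [335, 249], [338, 245], [344, 249]]
[[268.4, 265.5], [263.3, 238.1], [341.3, 222.0], [347.3, 248.9]]
```

The spatula lies across the mat's front edge at 98.8°. Its handle leans about 8° toward the robot, with the grip near (0.4145,-0.112). Regrasping it.

Request:
send_rows(
  series=[
    [[0.03,-0.045,-0.25,0.0019,1],[0.03,-0.045,-0.5,0.0019,1],[0.03,-0.045,-0.75,0.0019,1],[0.03,-0.045,-1,0.0019,1]],
  ],
)

```text
time: 67.18
tool_pos: [0.4147, -0.1119, 0.2015]
orientation: [-0.242, 3.131, -0.001]
force: [1.0, 0.5, 0.7]
gripper_width: 0.0931
finger_force: 0.0
```

Request:
send_rows(
  series=[
    [[0,0,-0.25,0,1],[0,0,-0.5,0,1],[0,0,-0.75,0,1],[0,0,-1,0,1]],
  ],
)

```text
time: 67.52
tool_pos: [0.4147, -0.1118, 0.1213]
orientation: [-0.242, 3.131, -0.001]
force: [-0.2, 0.5, 0.4]
gripper_width: 0.0933
finger_force: 0.0
```

Request:
send_rows(
  series=[
    [[0,0,-0.2,0,1],[0,0,-0.4,0,1],[0,0,-0.6,0,1],[0,0,-0.8,0,1],[0,0,-0.93,0,1],[0,0,-1,0,1],[0,0,-1,0,1]],
  ],
)

```text
time: 68.1
tool_pos: [0.4136, -0.1118, 0.0407]
orientation: [0.241, -3.131, -0.001]
force: [0.1, 0.1, -0.6]
gripper_width: 0.0931
finger_force: 0.0
```

Request:
send_rows(
  series=[
    [[0,0,0,0,0.5],[0,0,0,0,0.15],[0,0,0,0,0.15],[0,0,0,0,0.15],[0,0,0,0,0.1],[0,0,0,0,0.05],[0,0,0,0,0],[0,0,0,0,0],[0,0,0,0,0],[0,0,0,0,0],[0,0,0,0,0],[0,0,0,0,0],[0,0,0,0,0]],
  ],
  squeeze=30,
)

```text
time: 69.18
tool_pos: [0.4142, -0.1123, 0.0416]
orientation: [0.24, -3.132, -0.001]
force: [-1.0, 0.6, 5.4]
gripper_width: 0.0139
finger_force: 30.0
```

Request:
send_rows(
  series=[
    [[0,0,0.05,0,0],[0,0,0.15,0,0],[0,0,0.3,0,0],[0,0,0.5,0,0],[0.15,0.09,0.5,0.004,0],[0.3,0.18,0.5,0.008,0],[0.45,0.27,0.5,0.012,0],[0.548,0.325,0.5,0.015,0],[0.548,0.325,0.5,0.015,0],[0.548,0.325,0.5,0.015,0],[0.548,0.325,0.5,0.015,0]],
  ],
)

```text
time: 70.1
tool_pos: [0.4573, -0.0865, 0.0813]
orientation: [0.387, -3.117, -0.0]
force: [-0.1, 0.5, -2.0]
gripper_width: 0.014
finger_force: 30.0
```

```bash
python3 pose.py
python3 - <<'E'
from sp import *
im=get_image("wrist"); cv2.imwrite("pics/w20.png",im["image"]); np.save("w20.npy",im,allow_pickle=True)
hsv=cv2.cvtColor(im["image"],cv2.COLOR_BGR2HSV)
m=cv2.inRange(hsv,(0,0,85),(180,70,255)); m[262:]=0;m[:100]=0
for c in cv2.findContours(m,0,2)[0]:
    if cv2.contourArea(c)>300: print("white",cv2.boundingRect(c),cv2.approxPolyDP(c,3,True)[:,0].tolist())
m=cv2.inRange(hsv,(0,0,0),(180,255,60)); m[250:]=0
for c in cv2.findContours(m,0,2)[0]:
    if cv2.contourArea(c)>400: print("black",cv2.boundingRect(c),cv2.approxPolyDP(c,3,True)[:,0].tolist())
p=robot.observe()["tool_pos"];x,y=frame(104.2)
# level & rolled predictions of blade corners
for roll in(0,-8,8):
  a=np.radians(roll);g=np.array([*p[:2],p[2]+.019]);z=np.array([0,0,1.]);X3=np.array([*x,0]);Y3=np.array([*y,0]);Yr=np.cos(a)*Y3+np.sin(a)*z;Zr=-np.sin(a)*Y3+np.cos(a)*z
  print(roll,[proj(im,g+d*X3+l*Yr-.054*Zr).round(1).tolist() for d,l in((.165,.021),(.165,-.021),(.065,.021),(.065,-.021))])
C=np.array([.4445,-.0125]); print("mat pred",[proj(im,[*(C+s*.115*x+q*.04*y),.003]).round(1).tolist() for s,q in((1,1),(1,-1),(-1,-1),(-1,1))])
E
```

```text
[ 0.4573 -0.0865  0.0813] -75.85 [-0.1  0.5 -2. ] cradle -0.2076 0.0737 t 70.1
white (599, 251, 41, 11) [[599, 261], [639, 261], [622, 254], [639, 253], [606, 251]]
white (0, 248, 38, 14) [[37, 260], [34, 252], [24, 248], [0, 251], [3, 255], [13, 254], [0, 261]]
white (272, 224, 32, 38) [[303, 224], [296, 224], [295, 233], [279, 238], [272, 252], [285, 252], [287, 261], [298, 261]]
white (332, 208, 231, 54) [[562, 209], [414, 209], [413, 224], [332, 224], [337, 261], [348, 261], [350, 252], [454, 252], [463, 261], [558, 261]]
black (265, 170, 251, 80) [[265, 175], [268, 249], [280, 236], [294, 232], [294, 224], [304, 222], [311, 207], [327, 209], [331, 222], [412, 222], [415, 207], [515, 207], [509, 204], [512, 195], [491, 198], [484, 195], [486, 192], [476, 192], [477, 189], [442, 188], [424, 170], [361, 170], [356, 176], [349, 172], [326, 172], [310, 181]]
0 [[572.5, 197.3], [560.1, 257.2], [418.2, 197.3], [413.3, 257.2]]
-8 [[567.3, 207.8], [561.9, 269.3], [416.1, 207.8], [414.0, 269.4]]
8 [[579.1, 187.3], [559.7, 245.3], [420.7, 187.3], [413.1, 245.3]]
mat pred [[564.6, 167.4], [546.0, 263.0], [270.1, 263.0], [266.1, 167.5]]
```

Request:
send_rows(
  series=[
    [[0,0,-0.1,0,0],[0,0,-0.2,0,0],[0,0,-0.28,0,0],[0,0,-0.34,0,0],[0,0,-0.39,0,0],[0,0,-0.43,0,0],[0,0,-0.455,0,0],[0,0,-0.47,0,0],[0,0,-0.47,0,0]],
  ],
)

```text
time: 70.9
tool_pos: [0.4585, -0.0864, 0.0448]
orientation: [-0.388, 3.117, 0.0]
force: [-3.4, 0.2, 7.7]
gripper_width: 0.014
finger_force: 30.0
```

Request:
send_rows(
  series=[
    [[0,0,0,0,0],[0,0,-0.005,0,0],[0,0,-0.01,0,0],[0,0,-0.015,0,0],[0,0,-0.02,0,0],[0,0,-0.02,0,0]],
  ],
  squeeze=4,
)

```text
time: 71.4
tool_pos: [0.4595, -0.0868, 0.0434]
orientation: [-0.387, 3.115, -0.002]
force: [1.2, -0.9, 5.8]
gripper_width: 0.0141
finger_force: 4.0
```

Request:
send_rows(
  series=[
    [[0,0,0,0,0.05],[0,0,0,0,0.1],[0,0,0,0,0.2],[0,0,0,0,0.3],[0,0,0,0,0.5],[0,0,0,0,0.8],[0,0,0,0,0.8],[0,0,0,0,0.8],[0,0,0,0,0.8],[0,0,0,0,0.8],[0,0,0,0,0.8],[0,0,0.15,0,0.8],[0,0,0.4,0,0.8],[0,0,0.7,0,0.8],[0,0,1,0,0.8]],
  ],
)

```text
time: 72.65
tool_pos: [0.4574, -0.0862, 0.1227]
orientation: [0.387, -3.116, -0.001]
force: [0.3, 0.1, 0.2]
gripper_width: 0.0742
finger_force: 0.0
```

Request:
send_rows(
  series=[
    [[0,0,0.4,0,0.8],[0,0,0.8,0,0.8],[0,0,1,0,0.8]],
  ],
)

```text
time: 72.9
tool_pos: [0.4595, -0.0869, 0.2067]
orientation: [-0.387, 3.113, -0.003]
force: [0.6, -0.7, 0.2]
gripper_width: 0.0745
finger_force: 0.0
```

Request:
send_rows(
  series=[
    [[0,0,0.4,0,0.8],[0,0,0.8,0,0.8],[0,0,1,0,0.8],[0,0,1,0,0.8],[0,0,1,0,0.8]],
  ],
)

```text
time: 73.32
tool_pos: [0.4586, -0.0866, 0.2832]
orientation: [-0.387, 3.116, -0.002]
force: [0.0, -0.1, -0.7]
gripper_width: 0.0747
finger_force: 0.0
```

```bash
python3 pose.py
python3 - <<'E'
from sp import *
im=get_image("wrist"); cv2.imwrite("pics/w21.png",im["image"]); np.save("w21.npy",im,allow_pickle=True)
meas(im,roi=(250,60,560,245))
hsv=cv2.cvtColor(im["image"],cv2.COLOR_BGR2HSV)
for nm,m in(("black",cv2.inRange(hsv,(0,0,0),(180,255,60))),("white",cv2.inRange(hsv,(0,0,85),(180,70,255)))):
  m[245:]=0
  for c in cv2.findContours(m,0,2)[0]:
    if cv2.contourArea(c)>500: print(nm,cv2.boundingRect(c),cv2.approxPolyDP(c,3,True)[:,0].tolist())
C=np.array([.4445,-.0125]);x,y=frame(104.2); print("mat pred",[proj(im,[*(C+s*.115*x+q*.04*y),.003]).round(1).tolist() for s,q in((1,1),(1,-1),(-1,-1),(-1,1))])
E
```

```text
[ 0.4586 -0.0866  0.2832] -75.82 [ 0.  -0.1 -0.7] cradle -0.2063 0.0741 t 73.3167
red px [318.5 184.5] [43. 11.] world [[0.4388, -0.0978], [0.4357, -0.0856], [0.4851, -0.0728], [0.4883, -0.0855]] [ 0.4616 -0.0855  0.086 ]
blade px (325, 163, 111, 29) centre mm [ 4.456e+02 -2.000e-01] size [ 40. 155.]
angle 104.21546 grip [ 0.47383059 -0.11163055]
black (0, 187, 66, 55) [[0, 187], [0, 225], [62, 241], [64, 204]]
black (305, 147, 145, 55) [[306, 156], [307, 201], [312, 201], [307, 170], [321, 161], [325, 169], [364, 168], [365, 161], [438, 163], [434, 192], [364, 193], [363, 186], [325, 186], [325, 201], [446, 201], [449, 170], [439, 167], [438, 155], [421, 156], [408, 147], [373, 147], [364, 157]]
black (52, 0, 90, 95) [[132, 0], [110, 0], [111, 44], [95, 72], [78, 85], [52, 91], [98, 93], [125, 78], [138, 63], [140, 23]]
white (96, 227, 57, 18) [[96, 244], [152, 244], [142, 233], [126, 227], [109, 229]]
white (325, 162, 112, 30) [[436, 163], [365, 163], [364, 170], [325, 170], [325, 185], [363, 185], [364, 191], [433, 191]]
white (0, 0, 109, 90) [[8, 0], [17, 40], [19, 75], [13, 79], [7, 75], [10, 70], [4, 73], [3, 68], [1, 73], [27, 86], [41, 88], [43, 84], [44, 89], [58, 88], [82, 78], [99, 60], [108, 32], [106, 0], [18, 0], [22, 9], [16, 10], [14, 16], [12, 0]]
mat pred [[455.6, 145.4], [449.5, 201.3], [290.9, 201.2], [289.6, 145.4]]
```

Run:
```python
from sp import *
im=np.load("w21.npy",allow_pickle=True).item()
b=[ray(im,*p,.007)[:2] for p in((437,163),(365,163),(364.5,192.3),(434,192.3))]
tip=(b[0]+b[3])/2;rear=(b[1]+b[2])/2;d=tip-rear;a=np.degrees(np.arctan2(d[1],d[0]));x,y=frame(a);g=(tip+rear)/2-.115*x
print(a,np.linalg.norm(d),np.linalg.norm(b[0]-b[3]),np.linalg.norm(b[1]-b[2]),"grip",g)
# predicted red top rectangle px if upright, vs detected
print("top pred",[proj(im,[*(g+s*.007*x+q*.022*y),.087]).round(1).tolist() for s,q in((1,1),(1,-1),(-1,-1),(-1,1))],"bottom",[proj(im,[*(g+q*.022*y),.009]).round(1).tolist() for q in(1,-1)])
hsv=cv2.cvtColor(im["image"],cv2.COLOR_BGR2HSV)
for u in(312,318,323):print(u,[(v,hsv[v,u].tolist()) for v in range(152,214,3)])
```

```text
104.20969259916012 0.09967483153473335 0.04182503092125369 0.04185451056394085 grip [ 0.46759208 -0.08388381]
top pred [[324.7, 171.2], [324.5, 208.1], [312.7, 208.1], [312.5, 171.2]] bottom [[318.6, 162.4], [318.5, 193.3]]
312 [(152, [15, 96, 64]), (155, [13, 130, 55]), (158, [13, 142, 52]), (161, [13, 147, 52]), (164, [13, 142, 52]), (167, [14, 140, 51]), (170, [12, 53, 87]), (173, [9, 88, 90]), (176, [8, 89, 89]), (179, [7, 85, 90]), (182, [7, 85, 90]), (185, [8, 89, 89]), (188, [11, 150, 56]), (191, [11, 149, 58]), (194, [11, 143, 59]), (197, [14, 123, 54]), (200, [12, 127, 54]), (203, [14, 157, 114]), (206, [14, 159, 185]), (209, [14, 158, 190]), (212, [14, 161, 196])]
318 [(152, [14, 93, 66]), (155, [14, 94, 65]), (158, [13, 125, 55]), (161, [13, 137, 52]), (164, [5, 201, 90]), (167, [6, 202, 91]), (170, [6, 201, 95]), (173, [4, 209, 121]), (176, [3, 215, 154]), (179, [3, 214, 157]), (182, [3, 214, 155]), (185, [3, 217, 155]), (188, [3, 217, 154]), (191, [3, 217, 154]), (194, [3, 219, 155]), (197, [3, 217, 154]), (200, [3, 217, 154]), (203, [3, 219, 154]), (206, [4, 218, 139]), (209, [14, 159, 189]), (212, [14, 158, 190])]
323 [(152, [13, 89, 66]), (155, [13, 127, 54]), (158, [13, 130, 55]), (161, [13, 127, 54]), (164, [8, 174, 72]), (167, [6, 205, 91]), (170, [6, 202, 91]), (173, [4, 216, 144]), (176, [4, 217, 146]), (179, [4, 220, 145]), (182, [4, 218, 145]), (185, [3, 216, 145]), (188, [3, 218, 145]), (191, [3, 216, 145]), (194, [4, 218, 145]), (197, [4, 218, 145]), (200, [4, 218, 145]), (203, [4, 218, 145]), (206, [3, 223, 169]), (209, [14, 159, 184]), (212, [14, 161, 189])]
```

The spatula is flat and centred on the mat: the handle's top face spans rows 172–207 against a predicted 171–208, and the blade is 41.8 mm wide. One last check of the pad and cheeses by mask, then hand in.

Run:
```python
from lane import *
i=get_image("scene"); h=cv2.cvtColor(i["image"],cv2.COLOR_BGR2HSV)
for z in(.15,.106): 
    u,v=proj(i,[.6135,-.0355,z]).round().astype(int); print("pad",z,(u,v),h[v-4:v+5:2,u].tolist())
ok=[]
for k in range(3):
    u,v=proj(i,[*(C0+.005*X+(k-1)*.086*Y),.078]).round().astype(int); print(k,h[v,u-9:u+10:6].tolist())
B=C0-.075*X; 
for z in(.067,.023): u,v=proj(i,[*B,z]).round().astype(int); print("bar",z,h[v-3:v+4:1,u].tolist())
print(robot.finish_job())
```

```text
pad 0.15 (np.int64(324), np.int64(215)) [[16, 236, 234], [16, 235, 235], [16, 235, 235], [16, 231, 235], [16, 227, 236]]
pad 0.106 (np.int64(324), np.int64(224)) [[17, 226, 236], [12, 216, 150], [9, 95, 78], [12, 75, 75], [9, 79, 74]]
0 [[11, 88, 169], [104, 31, 162], [101, 30, 168], [99, 30, 161]]
1 [[16, 81, 144], [17, 89, 149], [15, 84, 143], [18, 87, 147]]
2 [[16, 197, 208], [17, 190, 225], [17, 197, 199], [16, 199, 204]]
bar 0.067 [[14, 166, 230], [15, 187, 232], [15, 224, 233], [13, 232, 215], [12, 218, 159], [12, 180, 160], [14, 171, 183]]
bar 0.023 [[13, 171, 194], [14, 171, 192], [14, 171, 198], [14, 171, 198], [13, 169, 186], [13, 164, 146], [13, 143, 114]]
the job is handed in; nothing more can be done
None
```

The job is handed in: all three cheeses lie flat in the cradle, the bar is checked fully up, and the spatula, put back once after a knock, lies flat on its mat.

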